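# Load the orbital shaker: each sample bottle into the clamp of its size

## Robot

A 6-joint arm with a two-finger parallel gripper is mounted at the origin on a cart in front of the work surface, level with it; the furniture and walls round the work are solid. World frame = base frame: x ahead of the robot, y to its left, z up, the work surface at z = 0. Lengths are in m, angles in degrees, forces in N, time in s.
With the tool pointing down it reaches from about 0.4 to 0.825 m from the base axis. Payload 7 kg.
Tool frame: the origin (TCP) lies at the very end of the fingers, on their centre line; the grasp point (between the pads) lies 19 mm behind it; x points along the fingers, z is the direction in which the jaws open and shut, and the axes are right-handed (so a half turn about x gives the same grasp; the last joint's range is limited). The gripper opens to 88 mm and grips with 3 to 60 N. Pads are 19 mm wide; open, the fingers measure 130 mm over their backs; the gripper's body (78 mm by 193 mm) begins 47 mm behind the grasp point.
Start: joints at [-49.727, 20.546, 0.682, 0, -70.136, -16.507], TCP at [0.272, -0.618, 0.227] pointing down, gripper open.
Joint ranges: [-176.03, 176.03], [-82.01, 121.73], [-58.28, 71.71], [-173.87, 95.51], [-174.79, -0.11], [-173.66, 173.66]. Speed limits (degrees/s): [136.94, 136.94, 172.46, 180, 180, 180].

## Interface

Orientations are given as [roll, pitch, yaw] about the fixed x, y, z axes, in that order (R = Rz(yaw) Ry(pitch) Rx(roll)).
In Python, from plant import sensors, cams, workorder gives the robot as it stands. The module is installed in compiled form; this text tells all that it offers.
- The arm moves only by the shell command python3 -m handwheel 'ROWS' [OPENING] [FORCE]. ROWS is JSON, one flat list of numbers, 4 for each row, row after row: the shift along the tool's x, y, z in cm, then the turn about the tool's x in degrees. A call has exactly 10 rows; each row is the pose to reach, as a shift and turn from the pose commanded when the call began, along the tool's axes at that moment; what a row does not reach only later rows make up. A row lasts 1/8 s, in which the tool goes at most 62.5 mm and 10.7 degrees, less where a joint would pass 70% of its speed; a pose out of reach is approached as far as the arm can. A call with a gripper value outside its range is refused whole. OPENING is the finger opening in cm, from 0 to 8.76, set as the call begins (- or left out, the last holds). The fingers move at their own pace and stop on an object; FORCE is the grip in N (left out, the last holds). Time passes only in rows, so rows that repeat a pose let the fingers close, or fill a call up. It gives the time, the measured TCP pose, the force and the opening at its end, in the units of the state.
- sensors.get_state(): the state, without advancing time (a new reading comes with each control period).
- cams.capture(name): name is "side" or "top"; returns a dict with "image" (400x640x3 uint8, red, green, blue), "fov_y" (degrees; the focal length in pixels is half the picture's height over the tangent of half this angle, whatever the lens; pixels are square), "cx", "cy" (the principal point, pixels), "D" ([k1, k2, p1, p2, k3] as OpenCV has them; the pictures are not rectified), "xyz" and "rotation" of the camera in the world. Camera axes: x right, y down, z forward; pixel columns grow to the right and rows downward; lengths in m; the calibration is good to about 2 mm. A picture is of the moment at which its call begins. There is no depth.
- workorder.close_job(): hands the job in, once; it reports no verdict.
The state is a dict: "time_s": time; "joints": joint angles; "qd": joint speeds; "joint_torque": joint torques, N m; "tcp_pos": TCP position; "eef_rot": TCP orientation; "contact_force": force on the tool from outside, world axes, zero at the start; "moment": the same for the moment, N m; "gripper_width": finger opening in m.
Only numpy, scipy, OpenCV 4.12 (cv2) and the standard library are available. Lean on these libraries where they do the work, as an engineer would, in place of code of your own. Each camera call takes 0.05 s, during which the arm holds its last target.

## Task

Load the orbital shaker for a run: put each of the four sample bottles (red, blue, black and white caps, all of different girth) upright into the spring clamp whose ring of prongs is made for its size, lowered in rather than dropped, until it stands fully down on the clamp's base, and let go. Keep the bottles upright all the way, and do not disturb the bench timer or the conical flask.

Things in the scene. Friction and masses are not known exactly. Their poses are not given: they have to be found in the camera images.
- bottle_red: small clear sample bottle, red screw cap: body 46 mm across, 100 mm high over the cap; the cap, 32 mm across, is the top 20 mm. Origin: centre of its underside, z up its axis. About 0.13 kg, rigid. Fits clamp_46. All four bottles start upright on the bench, to the right of or beyond the 40 mm high pile of papers, in changing places
- bottle_blue: clear sample bottle with a blue screw cap: body 60 mm across, 130 mm high over the cap; cap 38 mm across, top 20 mm. Origin at the centre of its underside, z up. About 0.22 kg. Fits clamp_60
- bottle_amber: brown bottle with a black screw cap: body 76 mm across, 170 mm high over the cap; cap 43 mm across, top 20 mm. Origin at the centre of its underside, z up. About 0.35 kg. Fits clamp_76
- bottle_white: large clear, almost empty bottle with a white screw cap: body 90 mm across (too wide to grip: take it by the cap), 200 mm high over the cap; cap 50 mm across, top 20 mm. Origin at the centre of its underside, z up. About 0.45 kg. Fits clamp_90
- clamp_46: smallest of four fixed steel clamps: base disc 3 mm thick, six stiff smooth upright prongs, 54 mm across inside (4 mm play round its bottle), lips flared outward 7 mm; lips' top 39 mm above the origin (centre of its underside, on the platform 52 mm above the bench); a seated bottle's underside is 3 mm above it. The clamps stand at the corners of a 120 mm square; which stands where changes
- clamp_60: second smallest clamp, same make: 68 mm across inside, lips' top 45 mm above its origin (centre of its underside); seated bottle's underside 3 mm above the origin. All clamps stand on the shaker: a low white machine left of the papers, turned up to 12 degrees either way, with a square perforated aluminium platform 260 x 260 mm and a control panel in front
- clamp_76: second largest clamp, same make: 84 mm across inside, lips' top 53 mm above its origin (centre of its underside); seated bottle's underside 3 mm above the origin
- clamp_90: largest clamp, same make: 98 mm across inside, lips' top 59 mm above its origin (centre of its underside); seated bottle's underside 3 mm above the origin
- timer: mechanical bench timer, white round base 66 mm across with a black dial, 44 mm high, loose on the bench behind the papers, a little left of the middle; leave it. Origin at the centre of its underside
- flask: small open conical glass flask with a pale liquid look, 64 mm across the foot, 106 mm high, loose on the bench at the back right; leave it. Origin at the centre of its underside
Things that resemble listed ones, but are neither listed nor needed, are in the scene too. Leave any green or pink look-alike of the bottle_blue alone.

How it is judged:
By the outcome, as a careful person would: the job done as asked, in the order asked, and still so for the second after the job is handed in, with the robot touching nothing.
It also fails if it takes over 109 s, if anything falls off the work surface, if the arm or the gripper's body presses on something with over 40 N, if the wrist force passes 120 N, or if a joint passes its speed limit or range.

## Working session

There is one attempt and no reset: what is moved stays moved. The work goes in short steps, Python scripts to look and compute and a shell command to move; the robot and the scene stay as the last step left them, time stands still between calls to the robot, and variables do not carry over. Pictures are saved under pics/ and viewed, and the job is handed in when it is done.

```bash
mkdir -p pics; ls
python3 - <<'E'
from plant import sensors, cams
import cv2
print(sensors.get_state())
for n in("side","top"):
    c=cams.capture(n); cv2.imwrite(f"pics/{n}0.png",c["image"][:,:,::-1]); print({k:v for k,v in c.items() if k!="image"})
E
```

```text
pics
{'time_s': 0.0, 'joints': array([-4.97278809e+01,  2.05907975e+01,  6.36243267e-01, -2.00266293e-02,
       -7.01350544e+01, -1.65073489e+01]), 'qd': array([ 0.07037061,  0.01173642, -0.00223008, -0.01824658, -0.02806459,
        0.0089809 ]), 'joint_torque': array([-2.67394062e-04, -5.82719278e+01,  2.93058783e+01,  6.99735135e+00,
        6.84848113e-03, -1.91575682e-04]), 'tcp_pos': array([ 0.2718133 , -0.6173471 ,  0.22564893]), 'eef_rot': array([  4.64373089,  89.90843441, 118.40168132]), 'contact_force': array([0.16612145, 0.03100478, 0.04072148]), 'moment': array([-0.01834955, -0.0212552 ,  0.0158323 ]), 'gripper_width': 0.08738982270985171}
{'fov_y': 55.012311644398736, 'cx': 325.6593774676935, 'cy': 199.4931318774924, 'D': array([-0.06870193,  0.        ,  0.        ,  0.        ,  0.        ]), 'xyz': array([-0.37655538, -0.67172605,  0.84250655]), 'rotation': array([-125.92728479,   -1.1535282 ,  -56.05833584])}
{'fov_y': 55.74614907649109, 'cx': 319.99284819632874, 'cy': 200.8861629275699, 'D': array([0.0261027, 0.       , 0.       , 0.       , 0.       ]), 'xyz': array([ 0.29040643, -0.07011617,  1.37957518]), 'rotation': array([-168.89132556,   -1.15957343,  -88.74665851])}
```

View pics/side0.png

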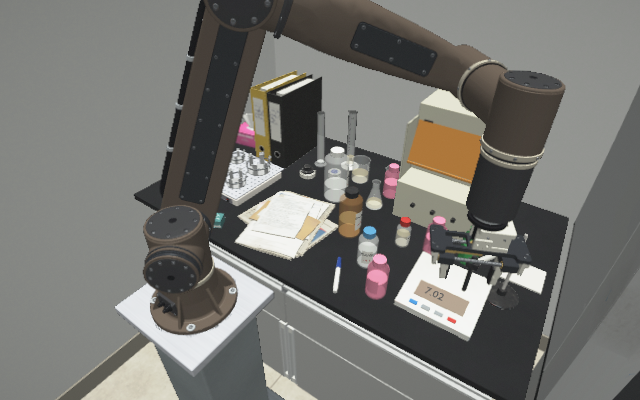

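View pics/top0.png

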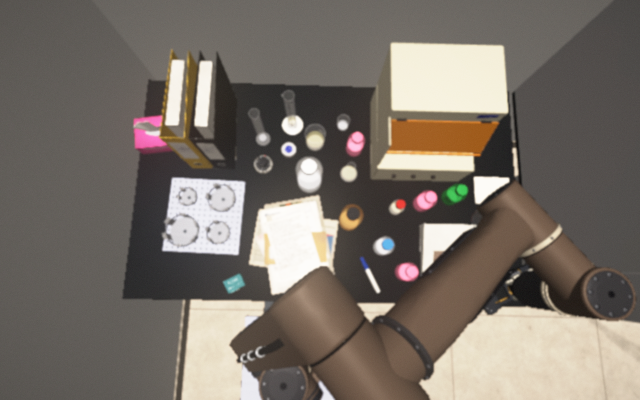

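The side view shows the arm at right. The top view shows the shaker at about (204,216), with clamps near (187,196), (221,198), (183,231) and (218,232). The target bottles are white (309,175), amber (350,216), blue (384,245) and red (397,207). I'll zoom in next.

```bash
cat > h.py <<'E'
import numpy as np, cv2
from scipy.spatial.transform import Rotation as Ro
from plant import sensors, cams
def cam(n):
    c=cams.capture(n); h,w=c["image"].shape[:2]
    f=h/2/np.tan(np.radians(c["fov_y"]/2))
    c["K"]=np.array([[f,0,c["cx"]],[0,f,c["cy"]],[0,0,1.]])
    c["R"]=Ro.from_euler("xyz",c["rotation"],degrees=True).as_matrix(); return c
def proj(c,P):
    P=np.atleast_2d(np.asarray(P,float)); R=c["R"].T
    return cv2.projectPoints(P,cv2.Rodrigues(R)[0],-R@c["xyz"],c["K"],np.array(c["D"]))[0].reshape(-1,2)
def unproj(c,uv,z):
    n=cv2.undistortPoints(np.array(uv,float).reshape(-1,1,2),c["K"],np.array(c["D"])).reshape(-1,2)
    d=np.c_[n,np.ones(len(n))]@c["R"].T
    return c["xyz"]+d*((z-c["xyz"][2])/d[:,2])[:,None]
def crop(c,name,u0,v0,u1,v1,s):
    im=cv2.resize(c["image"][v0:v1,u0:u1,::-1],None,fx=s,fy=s,interpolation=cv2.INTER_CUBIC); cv2.imwrite("pics/"+name,im)
def circ(x,y,z,r,n=40):
    a=np.linspace(0,2*np.pi,n); return np.c_[x+r*np.cos(a),y+r*np.sin(a),0*a+z]
E
python3 - <<'E'
from h import *
t=cam("top"); s=cam("side")
print(unproj(t,[(187,196),(221,198),(183,231),(218,232)],.1))
for n,uv,z in(("white",(310,167),.2),("amber",(350,213),.17),("blue",(385,243),.13),("red",(398,205),.1),("timer",(263,163),.04),("flask",(348,172),.1)):
  p=unproj(t,[uv],z)[0]; print(n,p,proj(s,[p]))
crop(t,"t1.png",150,165,260,265,6)
crop(t,"t2.png",240,90,470,290,3)
crop(s,"s1.png",180,100,440,310,3)
E
```

```text
[[0.54747867 0.36488349 0.1       ]
 [0.54351648 0.24915906 0.1       ]
 [0.42724107 0.36738407 0.1       ]
 [0.42653243 0.25070588 0.1       ]]
white [ 0.6333418  -0.05416547  0.2       ] [[336.74936538 149.81278908]]
amber [ 0.49090491 -0.18762224  0.17      ] [[347.84750679 188.24994536]]
blue [ 0.40009136 -0.30789208  0.13      ] [[366.40208545 227.85315185]]
red [ 0.5346997 -0.3601128  0.1      ] [[401.28370069 218.63151035]]
timer [0.69020889 0.12067053 0.04      ] [[306.30667848 167.15065358]]
flask [ 0.64792656 -0.18643348  0.1       ] [[369.70923872 184.15005281]]
```

View pics/t1.png

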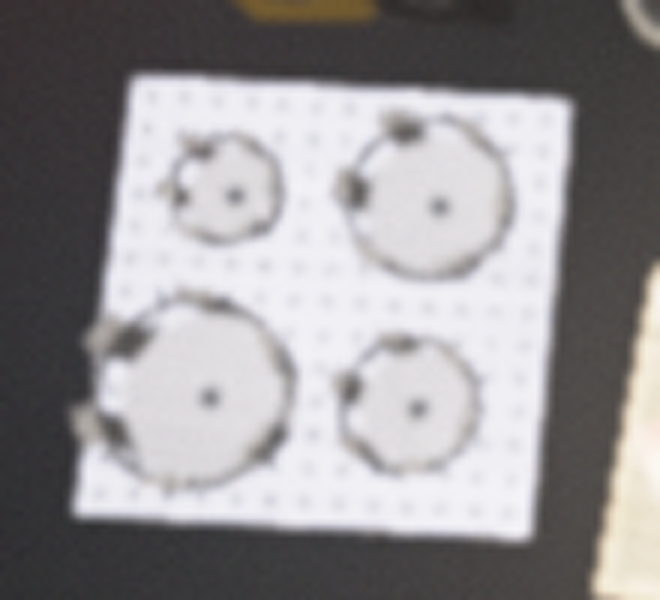

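View pics/t2.png

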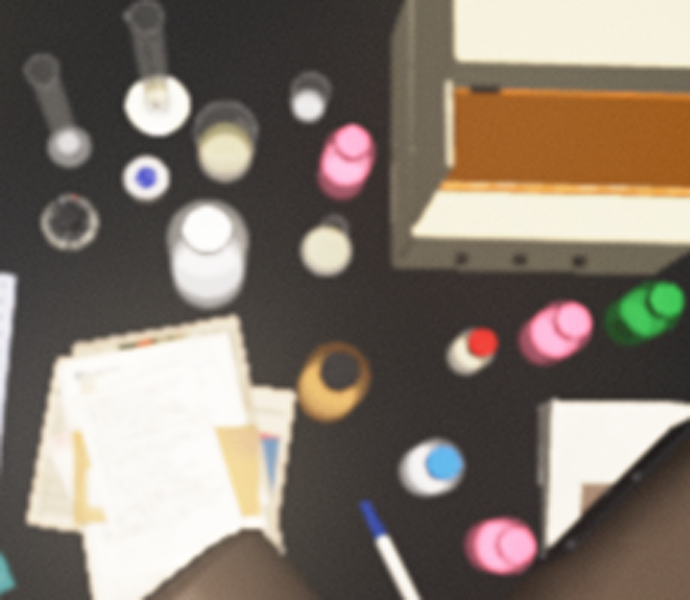

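View pics/s1.png

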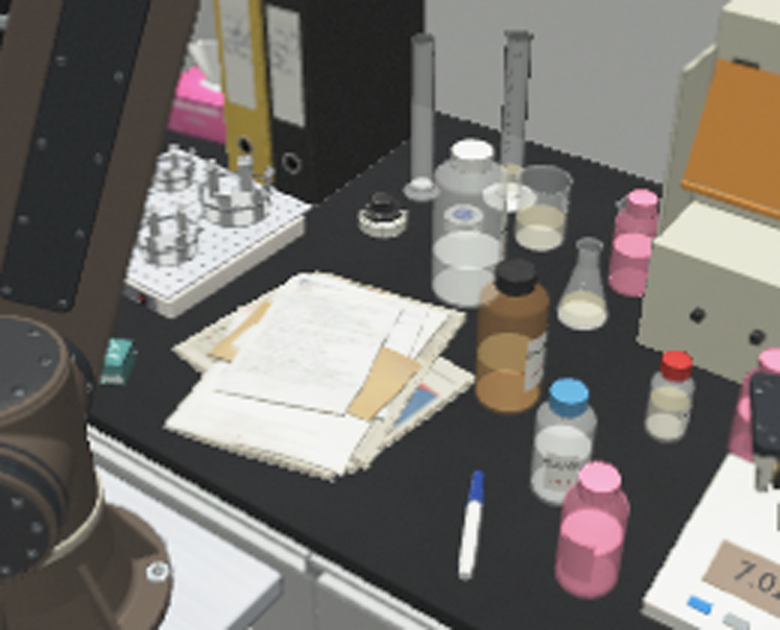

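```bash
cat > m.py <<'E'
from h import *
from scipy.optimize import least_squares
t=cam("top"); s=cam("side")
C=lambda u0,v0,k,l:[((a+.5)/k-.5+u0,(b+.5)/k-.5+v0) for a,b in l]
d=unproj(t,C(150,165,6,[(236,195),(439,207),(208,398),(417,408)]),.055)
print("46,76,90,60 dots\n",d.round(4))
k=unproj(t,C(150,165,6,[(131,75),(573,98),(535,541),(72,516)]),.052); print(k.round(4), np.linalg.norm(k-np.roll(k,1,0),axis=1))
c0=d.mean(0); 
e=np.array([d[1]-d[0],d[3]-d[2]]).mean(0); g=np.array([d[0]-d[2],d[1]-d[3]]).mean(0)
print(c0,e,g,np.degrees(np.arctan2(e[0],-e[1])),np.degrees(np.arctan2(g[1],g[0])))
B={"white":(.6333,-.0542,.2,.025,.045),"amber":(.4909,-.1876,.17,.0215,.038),"blue":(.4,-.308,.13,.019,.03),"red":(.5347,-.36,.1,.016,.023)}
def mask(n,im):
    hsv=cv2.cvtColor(im,cv2.COLOR_RGB2HSV).astype(int);H,S,V=hsv[...,0],hsv[...,1],hsv[...,2]
    if n=="red": return ((H<8)|(H>172))&(S>150)&(V>80)
    if n=="blue": return (H>95)&(H<115)&(S>100)&(V>90)
    if n=="white": return (V>200)&(S<25)
    return (V<75)&(S<130)
for n,(x,y,h,r,R) in B.items():
    obs=[]
    for c in(t,s):
        hull=cv2.convexHull(np.round(proj(c,np.r_[circ(x,y,h,r),circ(x,y,h-.02,r)])).astype(np.int32))
        w=np.zeros(c["image"].shape[:2],np.uint8); cv2.fillPoly(w,[hull],1); a0=w.sum()
        w=cv2.dilate(w,np.ones((7,7)))
        m=(mask(n,c["image"])&(w>0)); v,u=np.nonzero(m); obs.append((u.mean(),v.mean())); print(n,"area",m.sum(),a0,end=" ")
    def res(p,cs=(0,1)):
        o=[]
        for i in cs:
            c=(t,s)[i]; hull=cv2.convexHull(proj(c,np.r_[circ(*p,h,r),circ(*p,h-.02,r)]).astype(np.float32))
            M=cv2.moments(hull); o+=[M["m10"]/M["m00"]-obs[i][0],M["m01"]/M["m00"]-obs[i][1]]
        return o
    print([least_squares(res,(x,y),args=(cs,),diff_step=1e-3).x.round(4).tolist() for cs in((0,),(1,),(0,1))])
for c,N,box in((t,"to",(240,90,470,290)),(s,"so",(180,100,440,310))):
    u0,v0,u1,v1=box; im=cv2.resize(c["image"][v0:v1,u0:u1,::-1],None,fx=3,fy=3)
    for n,(x,y,h,r,R) in B.items():
        for q in(circ(x,y,h,r),circ(x,y,0,R)):
            cv2.polylines(im,[np.round((proj(c,q)-[u0,v0]+.5)*3).astype(np.int32)],True,(0,255,0),1)
    cv2.imwrite(f"pics/{N}.png",im)
E
python3 m.py
```

```text
46,76,90,60 dots
 [[0.5528 0.3731 0.055 ]
 [0.5487 0.254  0.055 ]
 [0.4324 0.3785 0.055 ]
 [0.4294 0.2581 0.055 ]]
[[0.6247 0.4423 0.052 ]
 [0.6179 0.1797 0.052 ]
 [0.3545 0.1857 0.052 ]
 [0.3632 0.4502 0.052 ]] [0.26157802 0.26264438 0.26344873 0.26467591]
[0.49081404 0.31592351 0.055     ] [-0.0035973 -0.1198021  0.       ] [ 0.11981748 -0.00475647  0.        ] -1.719904162417767 -2.2733111652037175
white area 345 231 white area 69 181 [[0.6265, -0.0521], [0.651, -0.0448], [0.6319, -0.0525]]
amber area 30 174 amber area 194 180 [[0.5051, -0.1801], [0.5024, -0.1961], [0.5061, -0.1871]]
blue area 90 144 blue area 143 180 [[0.3986, -0.3183], [0.3995, -0.3177], [0.3989, -0.3181]]
red area 73 104 red area 80 129 [[0.5427, -0.3717], [0.5411, -0.3706], [0.542, -0.371]]
```

View pics/to.png

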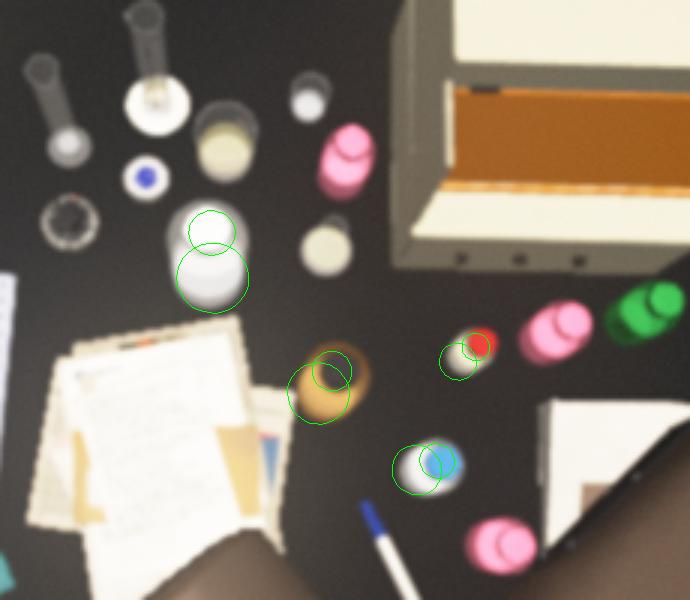

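View pics/so.png

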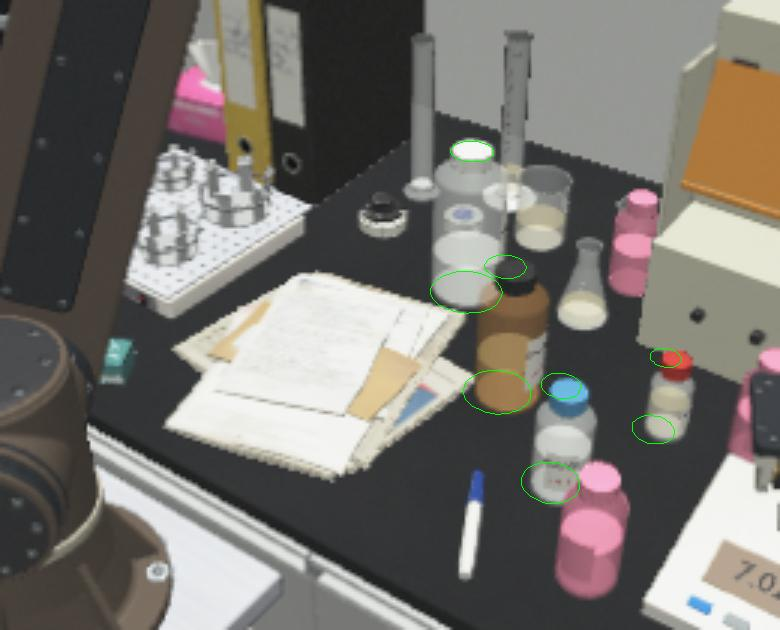

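```bash
python3 - <<'E'
import re
t=open('m.py').read()
t=t.replace('"white":(.6333,-.0542','"white":(.636,-.051').replace('"amber":(.4909,-.1876','"amber":(.4900,-.1985').replace('(.4,-.308,','(.3990,-.318,').replace('(.5347,-.36,','(.5420,-.371,')
t=t.replace("np.ones((7,7))","np.ones((5,5))")
t=t.replace('B={','print("w",unproj(t,C(240,90,3,[(206.5,229)]),.2),unproj(s,C(180,100,3,[(472.5,150.5)]),.2));print("a",unproj(t,C(240,90,3,[(340.5,369)]),.17),unproj(s,C(180,100,3,[(517.5,269)]),.17))\nB={')
open('m2.py','w').write(t)
E
python3 m2.py | tail -6
```

```text
w [[ 0.63655979 -0.04922632  0.2       ]] [[ 0.63407448 -0.05542143  0.2       ]]
a [[ 0.49226124 -0.19790492  0.17      ]] [[ 0.49362935 -0.20166849  0.17      ]]
white area 294 235 white area 68 180 [[0.6306, -0.0511], [0.6518, -0.0438], [0.6351, -0.0511]]
amber area 14 179 amber area 191 188 [[0.4879, -0.2042], [0.5001, -0.1998], [0.4914, -0.2035]]
blue area 89 143 blue area 144 189 [[0.3986, -0.3185], [0.3997, -0.3177], [0.399, -0.3182]]
red area 71 106 red area 83 131 [[0.5427, -0.3716], [0.5414, -0.3707], [0.5422, -0.371]]
```

View pics/to.png

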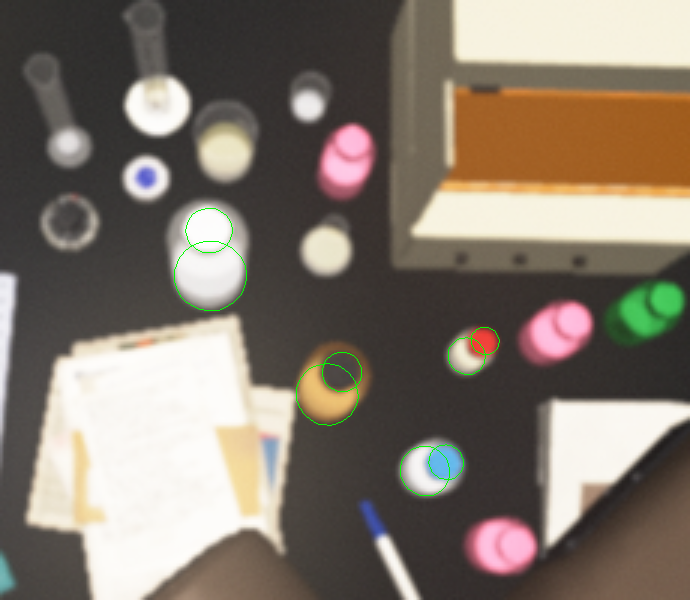

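View pics/so.png

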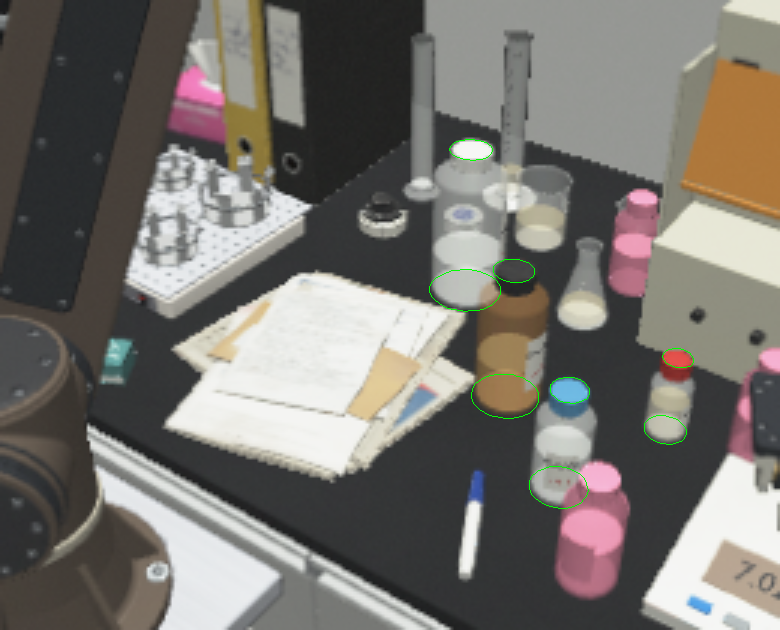

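Both overlays now sit on the caps and the feet. Next I'll work out the obstacles and the tool axes.

```bash
cat >> h.py <<'E'
def tool():
    s=sensors.get_state(); R=Ro.from_euler("xyz",s["eef_rot"],degrees=True).as_matrix(); return s,R
def plan(x,y,z,jaw=None):
    """shift in cm in tool axes and turn (deg) about tool x so jaw line lies at angle `jaw` (deg from world x, mod 180)"""
    s,R=tool(); d=R.T@(np.array([x,y,z])-s["tcp_pos"])*100
    cur=np.degrees(np.arctan2(R[1,2],R[0,2])); turn=0
    if jaw is not None:
        turn=-(((jaw-cur)+90)%180-90)  # tool x points down
    print("t",round(s["time_s"],2),"tcp",s["tcp_pos"].round(4),"tilt",np.degrees(np.arccos(-R[2,0])).round(2),"jaw",round(cur,1),"w",round(s["gripper_width"],4),"F",s["contact_force"].round(1),"j",s["joints"].round(0))
    print("shift cm",d.round(2),"turn",round(turn,1))
E
python3 - <<'E'
from h import *
s,R=tool(); print(R.round(3))
plan(.542,-.371,.25,90)
c=cam("top")
print(unproj(c,[(372,178),(473,180),(400,155)],0))
C=lambda u0,v0,k,l:[((a+.5)/k-.5+u0,(b+.5)/k-.5+v0) for a,b in l]
L=C(240,90,3,[(352,140),(573,320),(666,299),(508,543)])
print("lookalike cap tops",unproj(c,L,.13))
print("cyl top/base",unproj(c,C(240,90,3,[(69,147),(158,105),(42,70),(145,15)]),0))
print("timer, flask foot",unproj(c,C(240,90,3,[(69,222)]),.03),unproj(c,C(240,90,3,[(325,251)]),0.02))
E
```

```text
[[-0.    -0.915 -0.403]
 [ 0.    -0.403  0.915]
 [-1.     0.     0.   ]]
t 0.4 tcp [ 0.272  -0.6177  0.2264] tilt 0.01 jaw 113.8 w 0.0878 F [0.8 1.  0.4] j [-50.  21.   1.  -0. -70. -17.]
shift cm [ -2.36 -34.65  11.7 ] turn 23.8
[[ 0.65490705 -0.28632039  0.        ]
 [ 0.65714114 -0.66782924  0.        ]
 [ 0.74839067 -0.39381284  0.        ]]
lookalike cap tops [[ 0.7690831  -0.21410117  0.13      ]
 [ 0.56172117 -0.46472145  0.13      ]
 [ 0.58881313 -0.57112446  0.13      ]
 [ 0.31214996 -0.38508012  0.13      ]]
cyl top/base [[0.79870236 0.13245144 0.        ]
 [0.85894537 0.02122842 0.        ]
 [0.90201765 0.17230842 0.        ]
 [0.98277132 0.04253789 0.        ]]
timer, flask foot [[0.69060181 0.12319256 0.03      ]] [[ 0.66514468 -0.19374611  0.02      ]]
```

```bash
python3 -m handwheel '[-0.3,-3.5,1.2,4, -0.7,-7,2.4,8, -1,-10.4,3.5,12, -1.4,-13.9,4.7,16, -1.7,-17.3,5.9,20, -2,-21,7,24, -2.2,-24.3,8.2,28, -2.4,-28.5,9.6,32, -2.4,-32,10.8,36, -2.4,-34.6,11.7,39]' 5 30
python3 - <<'E'
from h import *
plan(.542,-.371,.15,75)
c=cam("side"); crop(c,"r1.png",330,50,560,280,3)
E
```

```text
time_s: 1.7
tcp_pos: [0.5427, -0.37, 0.2506]
eef_rot: [-77.1, 90.0, -2.4]
contact_force: [0.8, -1.2, -0.3]
gripper_width: 0.0501
t 1.7 tcp [ 0.5427 -0.37    0.2506] tilt 0.02 jaw 74.7 w 0.0501 F [ 0.8 -1.2 -0.3] j [-17.  18.   0.  -0. -72. -88.]
shift cm [10.06  0.04 -0.12] turn -0.3
```

View pics/r1.png

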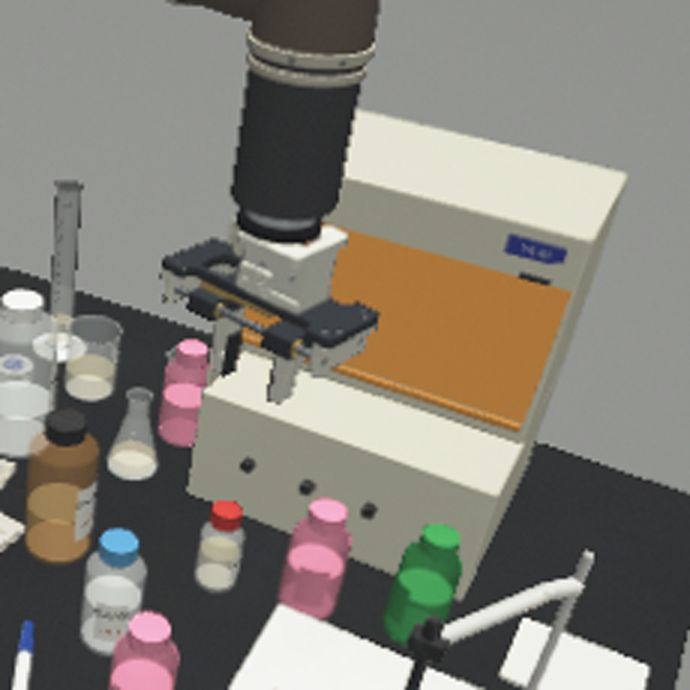

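The gripper is above the red bottle and tracking is accurate. I'll descend 16.9 cm and close.

```bash
python3 -m handwheel '[2,0,-0.1,0, 4.5,0,-0.1,0, 7,0,-0.1,0, 9.5,0,-0.1,0, 12,0,-0.1,0, 14,0,-0.1,0, 15.5,0,-0.1,0, 16.4,0,-0.1,0, 16.9,0,-0.1,0, 16.9,0,-0.1,0]' 5 30
python3 - <<'E'
from h import *
plan(.542,-.371,.15,75)
c=cam("side"); crop(c,"r2.png",350,150,480,260,5)
E
```

```text
time_s: 3.0
tcp_pos: [0.5413, -0.3723, 0.0817]
eef_rot: [-132.2, 90.0, -57.5]
contact_force: [-0.6, -0.2, 0.6]
gripper_width: 0.0498
t 3.0 tcp [ 0.5413 -0.3723  0.0817] tilt 0.01 jaw 74.8 w 0.0498 F [-0.6 -0.2  0.6] j [-18.  26. -12.   0. -53. -88.]
shift cm [-6.83 -0.03  0.14] turn -0.2
```

View pics/r2.png

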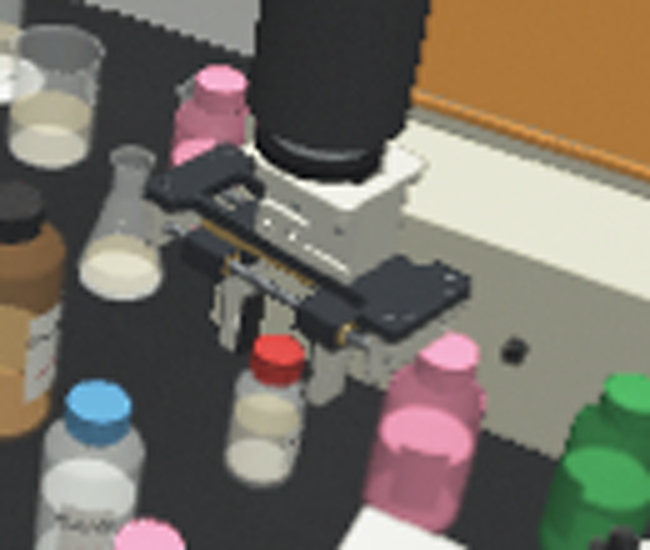

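Run:
```python
from h import *
c=cam("side"); s,R=tool(); p=s["tcp_pos"]
print((proj(c,[p,p+R[:,2]*.025,p-R[:,2]*.025])-[350,150]+.5)*5)
```

```text
[[277.49693198 369.17215273]
 [247.03443541 349.86156092]
 [308.68128358 388.94720849]]
```

The fingertips straddle the cap as projected: cap near (278,362), tips near (247,350) and (309,389). I'll close now.

```bash
python3 -m handwheel '[0,0,0,0, 0,0,0,0, 0,0,0,0, 0,0,0,0, 0,0,0,0, 0,0,0,0, -0.3,0,0,0, -1,0,0,0, -2,0,0,0, -3,0,0,0]' 2 30
python3 - <<'E'
from h import *
plan(.5,-.10,.30,90)
c=cam("side"); crop(c,"r3.png",350,120,480,260,4)
E
```

```text
time_s: 4.35
tcp_pos: [0.5414, -0.3723, 0.1125]
eef_rot: [-101.2, 90.0, -26.5]
contact_force: [0.5, -0.3, -1.1]
gripper_width: 0.0311
t 4.35 tcp [ 0.5414 -0.3723  0.1125] tilt 0.02 jaw 74.8 w 0.0311 F [ 0.5 -0.3 -1.1] j [-18.  24. -10.   0. -56. -88.]
shift cm [-18.76  11.14  25.18] turn -15.2
```

View pics/r3.png

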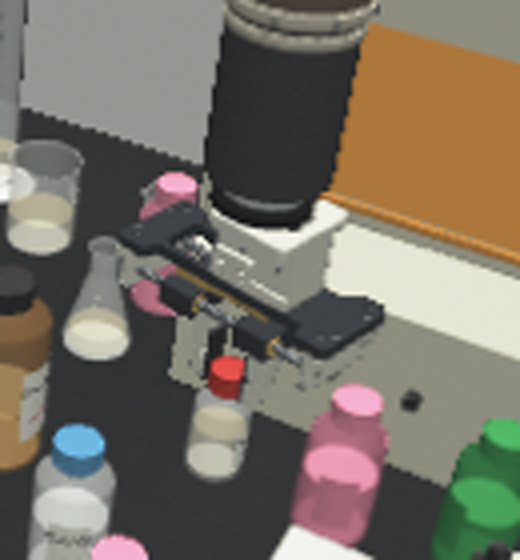

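```bash
python3 -m handwheel '[-3,0,0,0, -6.5,0,0,0, -10,0,1,0, -13.5,1,3,0, -16.5,2.5,6.5,0, -18.2,4.5,10.5,0, -18.8,6.5,14.5,0, -18.8,8.2,18.5,0, -18.8,9.8,22,0, -18.8,11.1,25.2,0]'
python3 - <<'E'
from h import *
plan(.552,.373,.25,90)
E
```

```text
time_s: 5.65
tcp_pos: [0.4999, -0.0986, 0.3002]
eef_rot: [-59.0, 89.9, 15.8]
contact_force: [0.7, 0.1, -0.8]
gripper_width: 0.0317
t 5.65 tcp [ 0.4999 -0.0986  0.3002] tilt 0.07 jaw 74.8 w 0.0317 F [ 0.7  0.1 -0.8] j [  11.    2.  -13.   -0.  -75. -116.]
shift cm [ 5.05  7.35 46.87] turn -15.2
```

```bash
python3 -m handwheel '[0,0.5,3.5,-2, 0,1.5,8.5,-4, 0,2.3,14,-6, 0.5,3.1,19.5,-8, 1.5,4,25,-10, 2.5,4.8,30.5,-12, 3.5,5.6,36,-14, 4.5,6.4,41,-15.2, 5,7,45,-15.2, 5,7.35,46.87,-15.2]'
python3 - <<'E'
from h import *
plan(.552,.373,.16,90)
for n,b in(("side",(170,60,330,220)),("top",(130,140,270,280))):
  c=cam(n); crop(c,f"c1{n}.png",*b,4)
E
```

```text
time_s: 6.9
tcp_pos: [0.5522, 0.3735, 0.2487]
eef_rot: [131.5, 89.9, -138.4]
contact_force: [1.0, -1.0, -0.4]
gripper_width: 0.0316
t 6.9 tcp [0.5522 0.3735 0.2487] tilt 0.08 jaw 90.0 w 0.0316 F [ 1.  -1.  -0.4] j [  51.   19.    2.   -0.  -72. -141.]
shift cm [ 8.87  0.01 -0.04] turn 0.0
```

View pics/c1side.png

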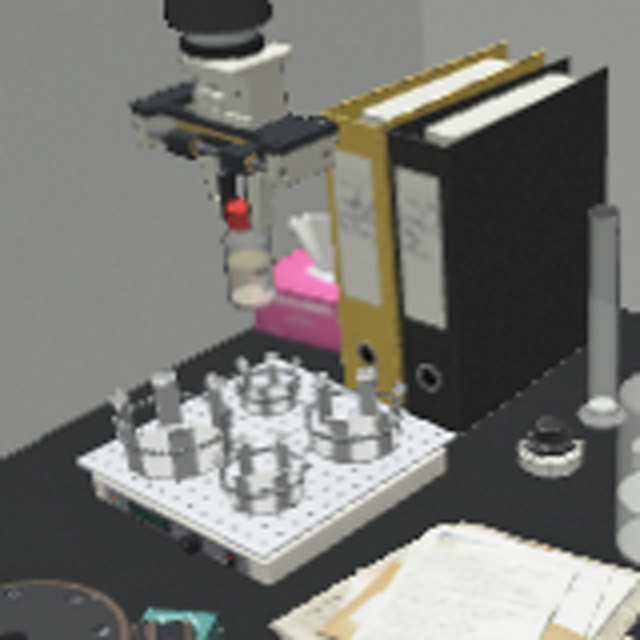

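View pics/c1top.png

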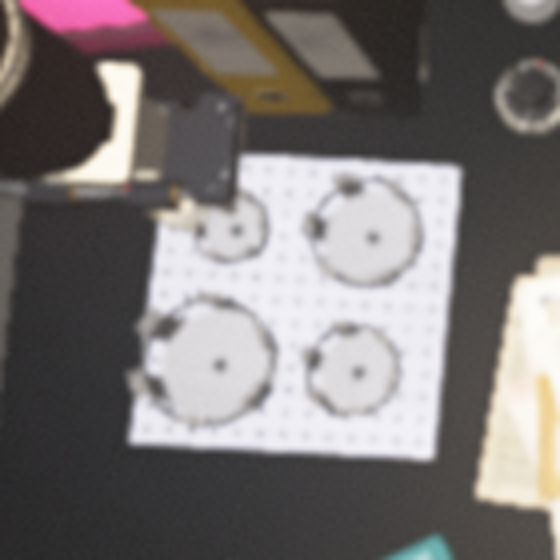

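```bash
cat > ov.py <<'E'
from h import *
CL={46:(.5521,.3733,.039),76:(.5480,.2536,.053),90:(.4326,.3776,.059),60:(.4292,.2578,.045)}
for n,b in(("side",(170,130,300,220)),("top",(140,165,260,265))):
  c=cam(n); u0,v0,u1,v1=b; k=6
  im=cv2.resize(c["image"][v0:v1,u0:u1,::-1],None,fx=k,fy=k,interpolation=cv2.INTER_CUBIC)
  for d,(x,y,h) in CL.items():
    for q,col in((circ(x,y,.055,d/2000+.004),(0,255,0)),(circ(x,y,.052+h,d/2000+.011),(0,0,255)),(circ(x,y,.055,.001),(255,0,0))):
      cv2.polylines(im,[np.round((proj(c,q)-[u0,v0]+.5)*k).astype(np.int32)],True,col,1)
  cv2.imwrite(f"pics/ov{n}.png",im)
E
python3 ov.py
```

```text
(no output)
```

View pics/ovside.png

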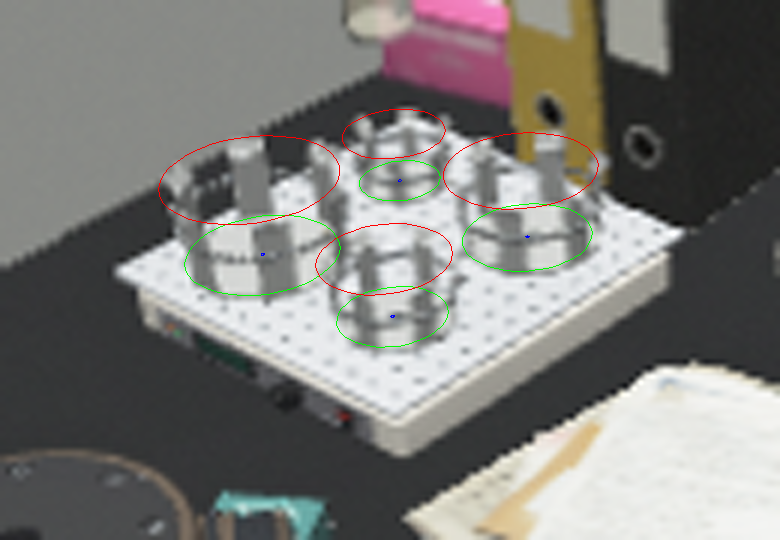

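View pics/ovtop.png

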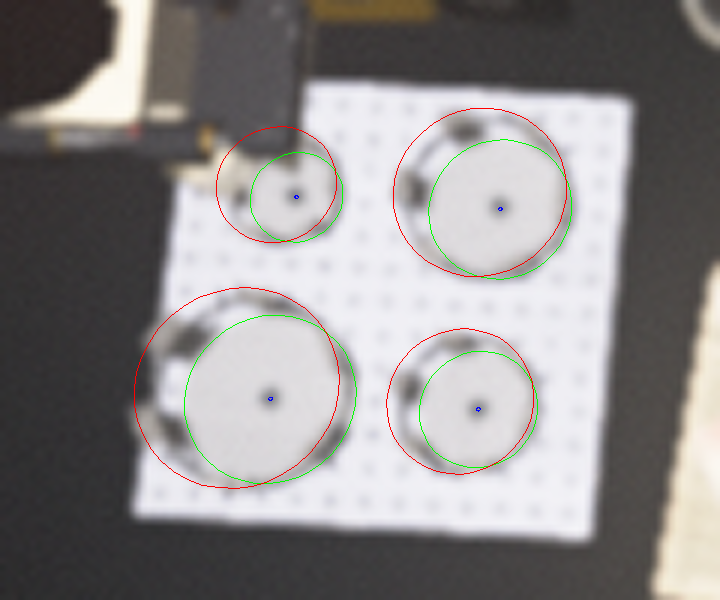

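The top overlay fits; the side overlay is off by about 1 px, which is within the 4 mm play. I'll lower to just inside the lips and check.

```bash
python3 -m handwheel '[1,0,-0.05,0, 2.5,0,-0.1,0, 4,0,-0.1,0, 5.2,0,-0.1,0, 6,0,-0.1,0, 6.7,0,-0.1,0, 7.3,0,-0.1,0, 7.8,0,-0.1,0, 8.2,0,-0.1,0, 8.2,0,-0.1,0]'
python3 - <<'E'
from h import *
plan(.5525,.3727,.138,90)
for n,b in(("side",(170,60,330,220)),("top",(130,140,270,280))):
  c=cam(n); crop(c,f"c2{n}.png",*b,4)
E
```

```text
time_s: 8.35
tcp_pos: [0.5525, 0.3706, 0.1673]
eef_rot: [135.8, 90.0, -134.3]
contact_force: [1.1, 0.7, -1.4]
gripper_width: 0.0317
t 8.35 tcp [0.5525 0.3706 0.1673] tilt 0.03 jaw 90.0 w 0.0317 F [ 1.1  0.7 -1.4] j [  51.   22.   -5.   -0.  -63. -141.]
shift cm [ 2.93 -0.    0.21] turn -0.0
```

View pics/c2side.png

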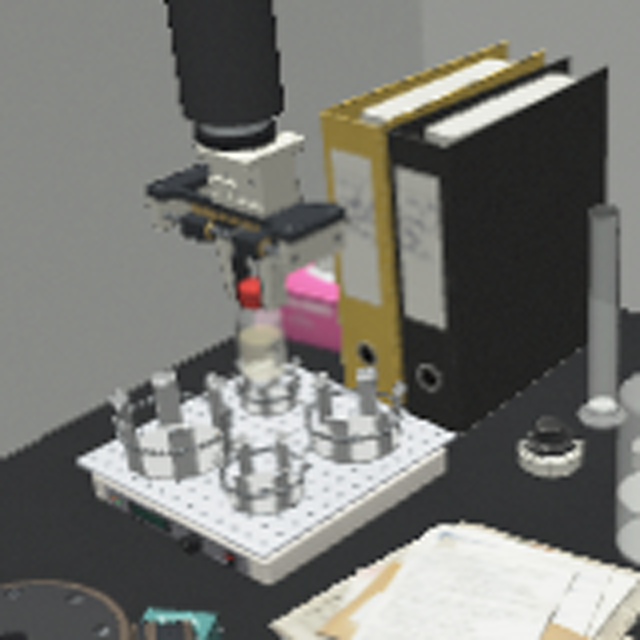

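View pics/c2top.png

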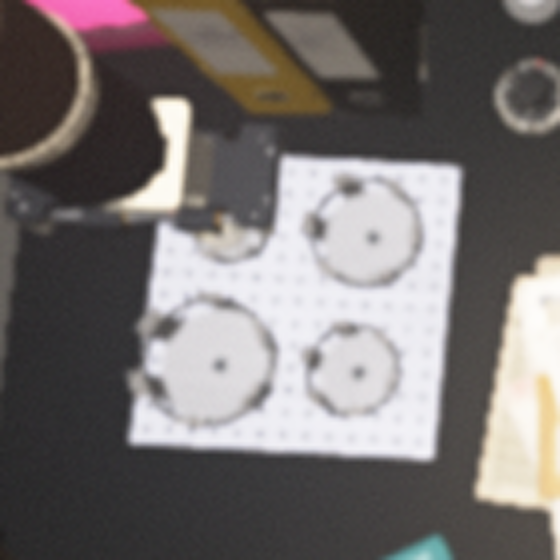

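Run:
```python
from h import *
c=cam("side"); s,_=tool(); print(s["tcp_pos"],c["R"][:,0])
x,y,z=s["tcp_pos"]; u0,v0,u1,v1,k=200,120,260,180,10
im=cv2.resize(c["image"][v0:v1,u0:u1,::-1],None,fx=k,fy=k,interpolation=cv2.INTER_CUBIC)
def d(q,col): cv2.polylines(im,[np.round((proj(c,q)-[u0,v0]+.5)*k).astype(np.int32)],True,col,1)
d(circ(.5525,.3725,z-.0817,.023),(0,255,0)); d(circ(.5525,.3725,z+.0183,.016),(0,255,0)); 
d(circ(.5525,.3725,.091,.034),(0,0,255)); d(circ(.5525,.3725,.053,.031),(255,0,255))
cv2.imwrite("pics/z1.png",im)
```

```text
[0.55271836 0.37076094 0.16783901] [ 0.55823537 -0.82943836  0.02013151]
```

View pics/z1.png

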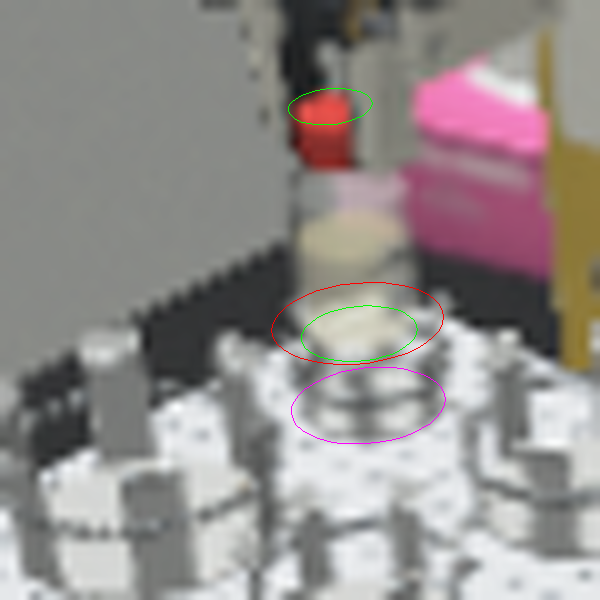

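```bash
python3 -m handwheel '[0.3,0,0,0, 0.6,0,0,0, 0.9,0,0,0, 1.2,0,0,0, 1.5,0,0,0, 1.8,0,0,0, 2.1,0,0,0, 2.3,0,0,0, 2.5,0,0,0, 2.5,0,0,0]'
python3 - <<'E'
from h import *
plan(.5525,.3727,.137,90)
c=cam("side"); crop(c,"c3.png",200,100,270,180,8)
E
```

```text
time_s: 9.75
tcp_pos: [0.5526, 0.3706, 0.1424]
eef_rot: [142.2, 90.0, -127.8]
contact_force: [-0.4, -1.1, -0.3]
gripper_width: 0.0313
t 9.75 tcp [0.5526 0.3706 0.1424] tilt 0.01 jaw 90.0 w 0.0313 F [-0.4 -1.1 -0.3] j [  51.   23.   -7.    0.  -60. -141.]
shift cm [0.54 0.01 0.21] turn -0.0
```

View pics/c3.png

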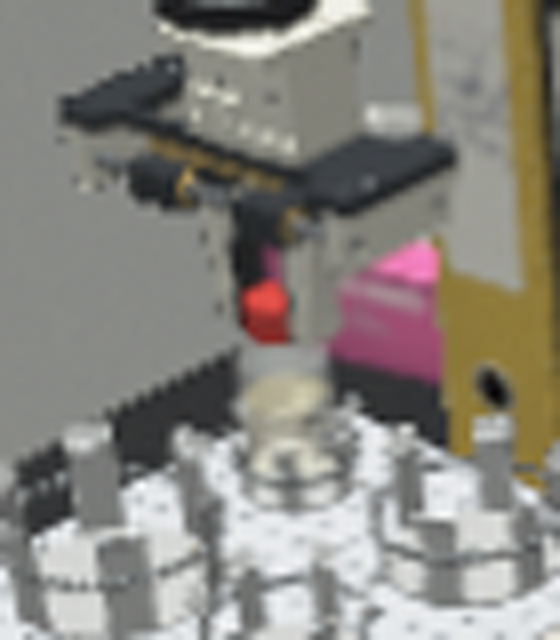

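```bash
python3 -m handwheel '[0.1,0,0,0, 0.2,0,0,0, 0.3,0,0,0, 0.4,0,0,0, 0.5,0,0,0, 0.55,0,0,0, 0.6,0,0,0, 0.6,0,0,0, 0.6,0,0,0, 0.6,0,0,0]'
python3 - <<'E'
from h import *
plan(.5525,.3727,.137,90)
E
```

```text
time_s: 11.05
tcp_pos: [0.5527, 0.3707, 0.1368]
eef_rot: [-57.2, 90.0, 32.8]
contact_force: [-0.6, -0.0, 1.7]
gripper_width: 0.0314
t 11.05 tcp [0.5527 0.3707 0.1368] tilt 0.02 jaw 90.0 w 0.0314 F [-0.6 -0.   1.7] j [  51.   23.   -7.    0.  -59. -141.]
shift cm [-0.02  0.02  0.2 ] turn -0.0
```

```bash
python3 -m handwheel '[0.05,0,0,0, 0.05,0,0,0, 0.05,0,0,0, 0,0,0,0, 0,0,0,0, 0,0,0,0, -0.5,0,0,0, -2,0,0,0, -4,0,0,0, -7,0,0,0]' 5 30
python3 - <<'E'
from h import *
plan(.5,.1,.27,75)
c=cam("side"); crop(c,"c4.png",190,60,290,180,6)
E
```

```text
time_s: 12.3
tcp_pos: [0.5524, 0.3705, 0.2077]
eef_rot: [143.1, 90.0, -126.9]
contact_force: [1.0, -0.4, -0.4]
gripper_width: 0.0502
t 12.3 tcp [0.5524 0.3705 0.2077] tilt 0.04 jaw 90.0 w 0.0502 F [ 1.  -0.4 -0.4] j [  51.   20.   -2.    0.  -68. -141.]
shift cm [ -6.21   5.23 -27.05] turn 15.0
```

View pics/c4.png

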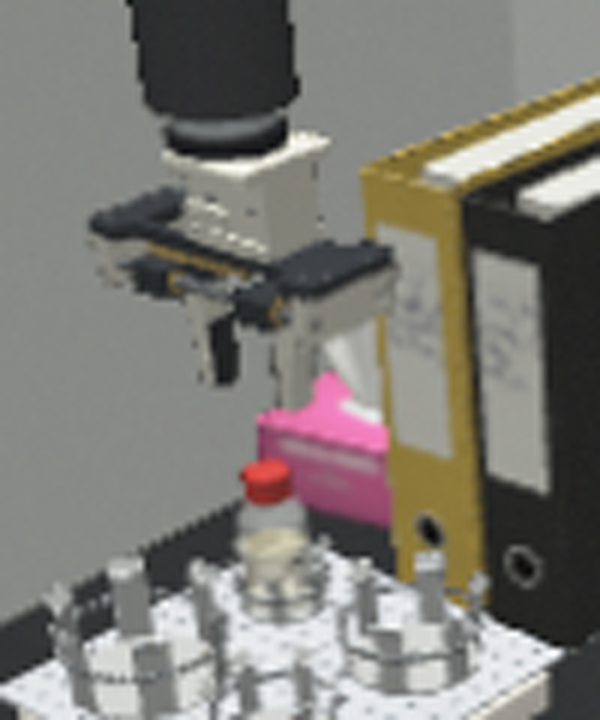

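The red bottle stands upright in its clamp and is released. Next is blue.

```bash
python3 -m handwheel '[-2,0,-1,0, -4,1,-4,-3, -5.5,2,-8.5,-6, -6.2,3,-13.5,-9, -6.2,4,-18.5,-12, -6.2,5,-24,-16, -6.2,5.2,-29.5,-20, -6.2,5.2,-35,-24, -6.2,5.2,-40.5,-28, -6.2,5.2,-45,-30]' 5.6 30
python3 - <<'E'
from h import *
plan(.399,-.318,.22,128)
E
```

```text
time_s: 13.6
tcp_pos: [0.4996, -0.0817, 0.2698]
eef_rot: [-116.0, 89.9, 4.0]
contact_force: [0.6, 0.6, -0.1]
gripper_width: 0.056
t 13.6 tcp [ 0.4996 -0.0817  0.2698] tilt 0.07 jaw 120.0 w 0.056 F [ 0.6  0.6 -0.1] j [ 13.   3. -16.   0. -71. -73.]
shift cm [  4.97  20.54 -15.43] turn -8.0
```

```bash
python3 -m handwheel '[0,1.5,-1.1,-1, 0,4,-3,-2, 0,7,-5.3,-3, 0,10,-7.5,-4, 0,13,-9.8,-5, 0.5,15.5,-11.6,-6, 1.5,17.5,-13.1,-7, 3,19,-14.3,-8, 4.2,20,-15,-8, 5,20.5,-15.4,-8]'
python3 - <<'E'
from h import *
plan(.399,-.318,.111,128)
c=cam("side"); crop(c,"b1.png",300,140,440,310,4)
E
```

```text
time_s: 14.85
tcp_pos: [0.3991, -0.3155, 0.2183]
eef_rot: [31.7, 90.0, 159.6]
contact_force: [0.3, -0.0, -0.1]
gripper_width: 0.0559
t 14.85 tcp [ 0.3991 -0.3155  0.2183] tilt 0.01 jaw 127.9 w 0.0559 F [ 0.3 -0.  -0.1] j [-16.   5. -21.  -0. -64. -36.]
shift cm [10.73  0.16 -0.19] turn -0.1
```

View pics/b1.png

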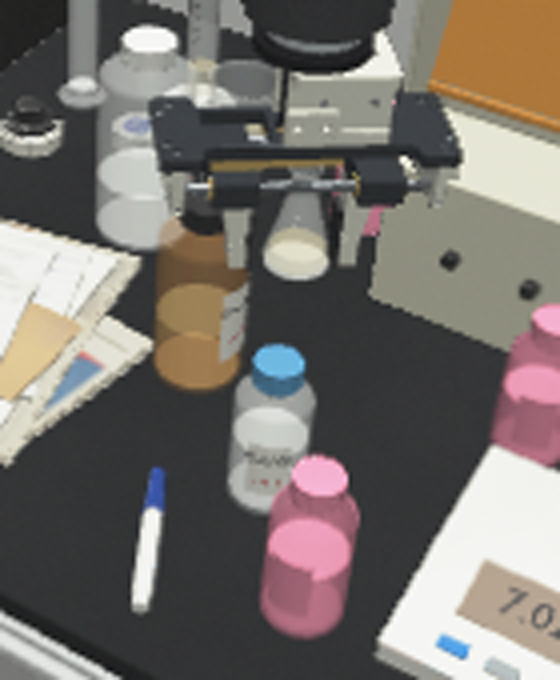

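```bash
python3 -m handwheel '[1,0.1,-0.1,0, 3,0.1,-0.15,0, 5,0.15,-0.2,0, 7,0.15,-0.2,0, 8.5,0.15,-0.2,0, 9.7,0.15,-0.2,0, 10.4,0.15,-0.2,0, 10.75,0.15,-0.2,0, 10.75,0.15,-0.2,0, 10.75,0.15,-0.2,0]'
python3 - <<'E'
from h import *
plan(.399,-.318,.111,128)
c=cam("side"); crop(c,"b2.png",300,140,440,310,4)
s,R=tool();p=s["tcp_pos"]; print((proj(c,[p,p+R[:,2]*.028,p-R[:,2]*.028])-[300,140]+.5)*4)
E
```

```text
time_s: 16.15
tcp_pos: [0.4, -0.3178, 0.1115]
eef_rot: [-151.9, 90.0, -23.9]
contact_force: [0.2, 0.4, 0.3]
gripper_width: 0.0559
t 16.15 tcp [ 0.4    -0.3178  0.1115] tilt 0.05 jaw 128.0 w 0.0559 F [0.2 0.4 0.3] j [-16.  11. -29.   0. -50. -36.]
shift cm [0.05 0.09 0.04] turn -0.0
[[277.32873743 378.07622304]
 [239.08243344 379.34819052]
 [315.40055036 376.79774356]]
```

View pics/b2.png

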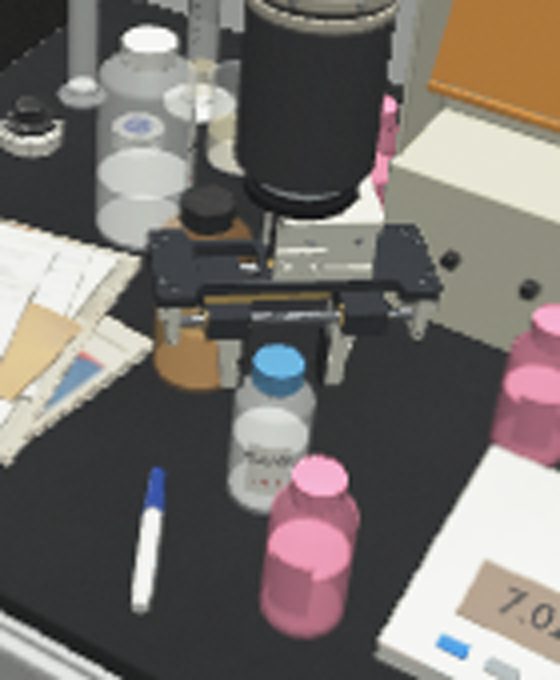

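The cap at (278,370) is centred between the tips at (239,379) and (315,377). I'll grip and lift.

```bash
python3 -m handwheel '[0,0.05,0,0, 0,0.05,0,0, 0,0.05,0,0, 0,0.05,0,0, 0,0.05,0,0, 0,0.05,0,0, -0.3,0,0,0, -1,0,0,0, -2,0,0,0, -4,0,0,0]' 2.5 35
python3 - <<'E'
from h import *
plan(.47,-.05,.34,90)
c=cam("side"); crop(c,"b3.png",300,100,440,310,3)
E
```

```text
time_s: 17.45
tcp_pos: [0.3993, -0.3174, 0.1514]
eef_rot: [27.0, 89.9, 154.9]
contact_force: [0.5, 0.9, -1.4]
gripper_width: 0.0373
t 17.45 tcp [ 0.3993 -0.3174  0.1514] tilt 0.07 jaw 128.0 w 0.0373 F [ 0.5  0.9 -1.4] j [-16.   9. -26.  -0. -55. -36.]
shift cm [-18.86 -22.01  16.76] turn 38.0
```

View pics/b3.png

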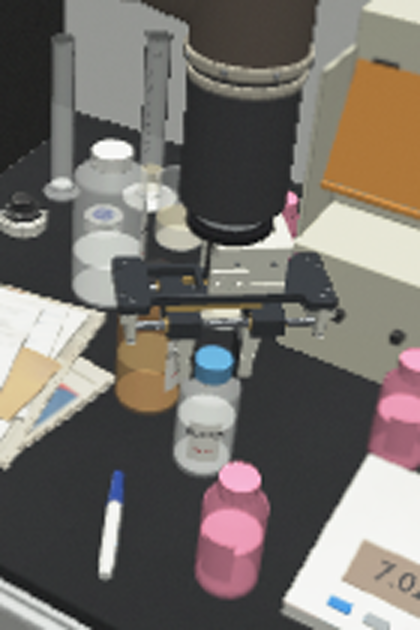

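```bash
python3 -m handwheel '[-2,0,0,0, -5,0,0,0, -8.5,0,0,0, -12,-0.5,0.3,0, -14.5,-2.5,2,0, -16,-6,4.5,0, -16,-10,7.6,0, -16,-14,10.7,0, -16,-18,13.7,0, -16,-22,16.8,0]'
python3 - <<'E'
from h import *
plan(.4297,.2572,.25)
E
```

```text
time_s: 18.75
tcp_pos: [0.4699, -0.0482, 0.3115]
eef_rot: [-105.3, 89.9, 22.7]
contact_force: [0.6, -0.2, -2.2]
gripper_width: 0.0374
t 18.75 tcp [ 0.4699 -0.0482  0.3115] tilt 0.07 jaw 128.0 w 0.0374 F [ 0.6 -0.2 -2.2] j [ 18.  -2. -16.  -0. -76. -70.]
shift cm [  6.15 -15.61  26.55] turn 0
```

```bash
python3 -m handwheel '[0,-1.2,2,0, 0,-3,5.1,0, 0,-5,8.5,0, 0.5,-7,12,0, 1.5,-9,15.3,0, 2.7,-11,18.7,0, 4,-12.8,21.8,0, 5.2,-14.2,24.2,0, 6,-15.2,25.8,0, 6.15,-15.6,26.55,0]'
python3 - <<'E'
from h import *
plan(.4297,.2572,.182)
E
```

```text
time_s: 20.0
tcp_pos: [0.4292, 0.256, 0.2491]
eef_rot: [102.9, 89.9, -129.1]
contact_force: [0.1, 0.4, -2.1]
gripper_width: 0.0379
t 20.0 tcp [0.4292 0.256  0.2491] tilt 0.05 jaw 128.0 w 0.0379 F [ 0.1  0.4 -2.1] j [  53.    3.  -19.   -0.  -68. -105.]
shift cm [ 6.71 -0.12  0.07] turn 0
```

```bash
python3 -m handwheel '[0.7,0,0,0, 1.5,-0.05,0,0, 2.4,-0.05,0.05,0, 3.2,-0.05,0.05,0, 3.8,-0.05,0.05,0, 4.2,-0.05,0.05,0, 4.5,-0.05,0.05,0, 4.6,-0.05,0.05,0, 4.6,-0.05,0.05,0, 4.6,-0.05,0.05,0]'
cat > z.py <<'E'
from h import *
import sys
name,cx,cy,hb,d,lip=sys.argv[1],*map(float,sys.argv[2:7])
s,_=tool();x,y,z=s["tcp_pos"]; plan(cx,cy,.055+hb)
for n in("side","top"):
  c=cam(n); p=proj(c,[[cx,cy,.09]])[0].astype(int); u0,v0=p-35; k=8
  im=cv2.resize(c["image"][v0:v0+75,u0:u0+70,::-1],None,fx=k,fy=k,interpolation=cv2.INTER_CUBIC)
  def D(q,col): cv2.polylines(im,[np.round((proj(c,q)-[u0,v0]+.5)*k).astype(np.int32)],True,col,1)
  D(circ(x,y,z-hb,d/2),(0,255,0)); D(circ(cx,cy,.052+lip,d/2+.011),(0,0,255)); D(circ(cx,cy,.055,d/2+.004),(255,0,255))
  cv2.imwrite(f"pics/{name}_{n}.png",im)
E
python3 z.py b4 .4297 .2572 .1115 .06 .045
```

```text
time_s: 21.25
tcp_pos: [0.4296, 0.2562, 0.2037]
eef_rot: [-81.6, 90.0, 46.3]
contact_force: [-0.5, 0.5, -2.1]
gripper_width: 0.0372
t 21.25 tcp [0.4296 0.2562 0.2037] tilt 0.02 jaw 128.0 w 0.0372 F [-0.5  0.5 -2.1] j [  53.    5.  -23.    0.  -62. -105.]
shift cm [ 3.72 -0.06  0.07] turn 0
```

View pics/b4_side.png

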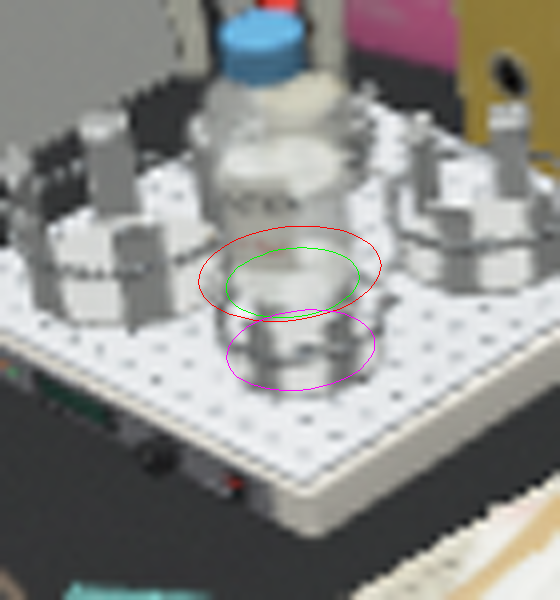

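View pics/b4_top.png

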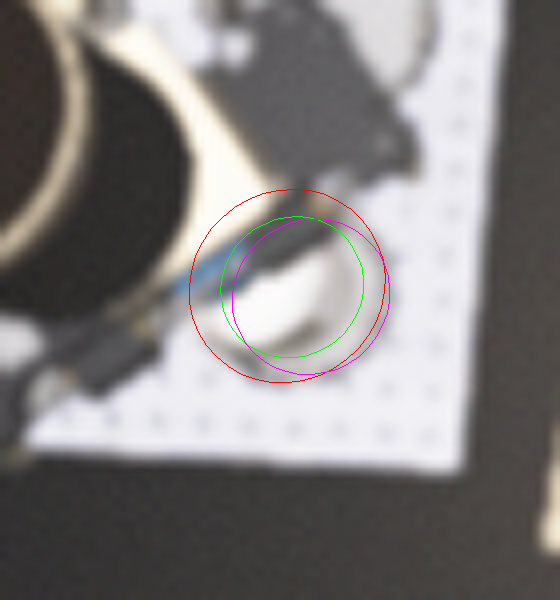

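Run:
```python
from h import *
c=cam("side"); cv2.imwrite("pics/raw_side.png",c["image"][:,:,::-1])
c0=np.array([.4908,.3159]); a=np.radians(-2); e=np.array([np.cos(a),np.sin(a)]); f=np.array([-e[1],e[0]])
P=[np.r_[c0+.13*i*e+.13*j*f,.052] for i,j in((-1,-1),(1,-1),(1,1),(-1,1))]
q=proj(c,P); print(np.array(P).round(4),q)
u0,v0,k=180,140,6
im=cv2.resize(c["image"][v0:v0+90,u0:u0+120,::-1],None,fx=k,fy=k,interpolation=cv2.INTER_CUBIC)
cv2.polylines(im,[np.round((q-[u0,v0]+.5)*k).astype(np.int32)],True,(0,0,255),1)
for i,j in((-1,-1),(1,-1),(1,1),(-1,1)):
  x,y=c0+.06*i*e+.06*j*f; cv2.circle(im,tuple(int(v) for v in np.round((proj(c,[[x,y,.055]])[0]-[u0,v0]+.5)*k)),2,(0,255,0),-1)
cv2.imwrite("pics/corn.png",im)
t=cam("top"); q=proj(t,P); u0,v0,k=140,160,6
im=cv2.resize(t["image"][v0:v0+100,u0:u0+120,::-1],None,fx=k,fy=k,interpolation=cv2.INTER_CUBIC)
cv2.polylines(im,[np.round((q-[u0,v0]+.5)*k).astype(np.int32)],True,(0,0,255),1)
cv2.imwrite("pics/cornt.png",im)
```

```text
[[0.3563 0.1905 0.052 ]
 [0.6162 0.1814 0.052 ]
 [0.6253 0.4413 0.052 ]
 [0.3654 0.4504 0.052 ]] [[233.89653478 198.28469136]
 [282.76123242 167.76834334]
 [236.90316211 148.49722189]
 [187.23076853 174.21686695]]
```

View pics/corn.png

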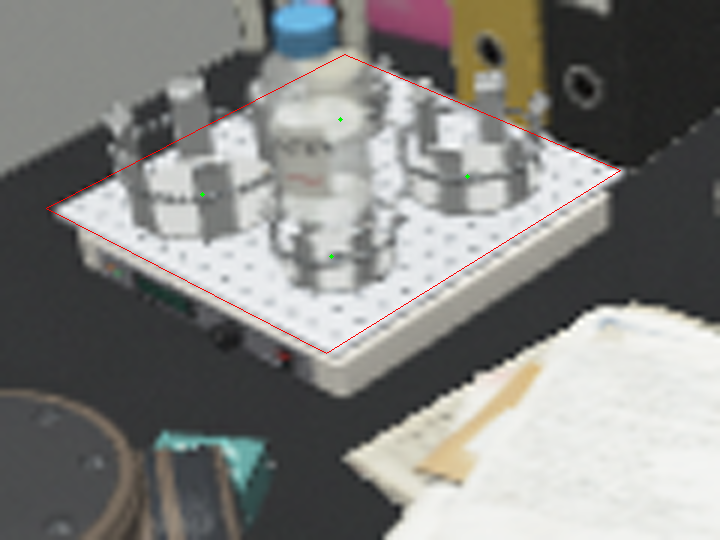

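View pics/cornt.png

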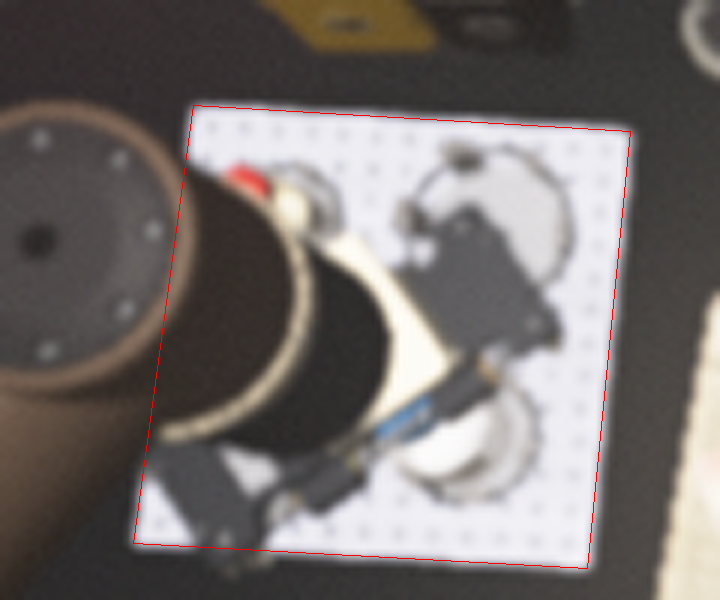

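```bash
python3 - <<'E'
from h import *
plan(.4303,.2553,.1865)
E
python3 -m handwheel '[0.1,0,-0.08,0, 0.4,0,-0.11,0, 0.6,0,-0.11,0, 0.8,0,-0.11,0, 1,0,-0.11,0, 1.2,0,-0.11,0, 1.4,0,-0.11,0, 1.6,0,-0.11,0, 1.7,0,-0.11,0, 1.7,0,-0.11,0]'
python3 z.py b5 .4297 .2572 .1115 .06 .045
```

```text
t 21.45 tcp [0.4296 0.2562 0.2037] tilt 0.01 jaw 128.0 w 0.0378 F [-0.1  1.3 -1.8] j [  53.    5.  -23.   -0.  -62. -105.]
shift cm [ 1.72 -0.   -0.12] turn 0
time_s: 22.7
tcp_pos: [0.4302, 0.2552, 0.1865]
eef_rot: [120.1, 90.0, -111.9]
contact_force: [0.2, -1.0, -2.1]
gripper_width: 0.0373
t 22.7 tcp [0.4302 0.2552 0.1865] tilt 0.01 jaw 128.0 w 0.0373 F [ 0.2 -1.  -2.1] j [  53.    6.  -24.    0.  -60. -105.]
shift cm [ 2.   -0.08  0.19] turn 0
```

View pics/b5_side.png

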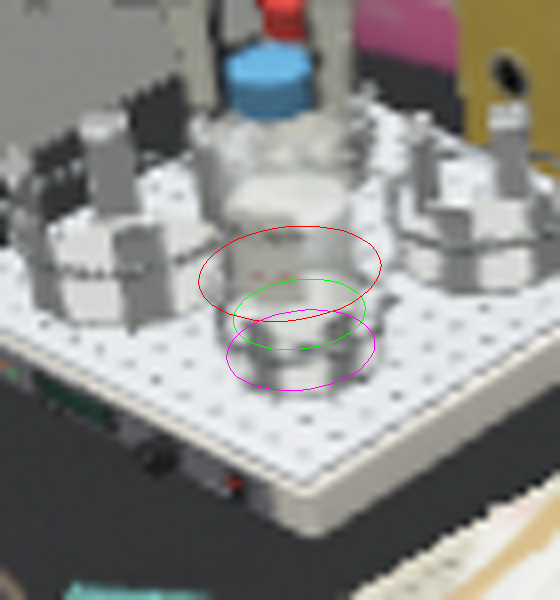

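Inside the prongs with no side force. Continuing down to the base.

```bash
python3 -m handwheel '[0.3,0,0,0, 0.6,0,0,0, 0.9,0,0,0, 1.2,0,0,0, 1.45,0,0,0, 1.65,0,0,0, 1.8,0,0,0, 1.9,0,0,0, 2,0,0,0, 2,0,0,0]'
python3 z.py b6 .4297 .2572 .1115 .06 .045
```

```text
time_s: 24.05
tcp_pos: [0.4302, 0.2553, 0.1665]
eef_rot: [97.8, 90.0, -134.2]
contact_force: [0.3, 0.3, -2.3]
gripper_width: 0.0374
t 24.05 tcp [0.4302 0.2553 0.1665] tilt 0.0 jaw 128.0 w 0.0374 F [ 0.3  0.3 -2.3] j [  53.    7.  -26.   -0.  -57. -105.]
shift cm [ 0.   -0.08  0.18] turn 0
```

View pics/b6_side.png

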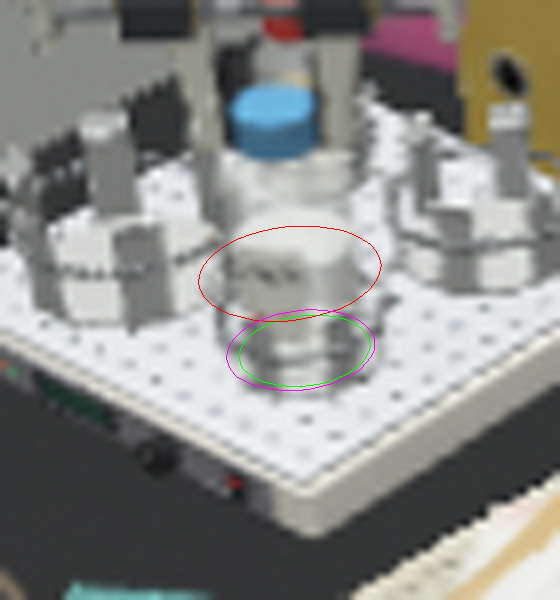

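```bash
python3 -m handwheel '[0.03,0,0,0, 0.06,0,0,0, 0.09,0,0,0, 0.11,0,0,0, 0.13,0,0,0, 0.13,0,0,0, 0.13,0,0,0, 0.13,0,0,0, 0.13,0,0,0, 0.13,0,0,0]'
```

```text
time_s: 25.4
tcp_pos: [0.4307, 0.2557, 0.1661]
eef_rot: [-90.4, 89.9, 37.6]
contact_force: [-2.0, 0.6, 6.1]
gripper_width: 0.0374
```

```bash
python3 -m handwheel '[-0.05,0,0,0, -0.05,0,0,0, -0.05,0,0,0, -0.05,0,0,0, -0.05,0,0,0, -0.05,0,0,0, -1,0,0,0, -3,0,0,0, -6,0,0,0, -10,0,0,0]' 6 35
python3 - <<'E'
from h import *
plan(.493,-.1995,.26,90)
c=cam("side"); crop(c,"b7.png",180,60,300,210,5)
E
```

```text
time_s: 26.65
tcp_pos: [0.4299, 0.2549, 0.2664]
eef_rot: [102.8, 89.9, -129.3]
contact_force: [0.9, 0.5, -0.1]
gripper_width: 0.0602
t 26.65 tcp [0.4299 0.2549 0.2664] tilt 0.06 jaw 128.0 w 0.0602 F [ 0.9  0.5 -0.1] j [  53.    2.  -17.   -0.  -70. -105.]
shift cm [  0.67  22.98 -39.71] turn 38.0
```

View pics/b7.png

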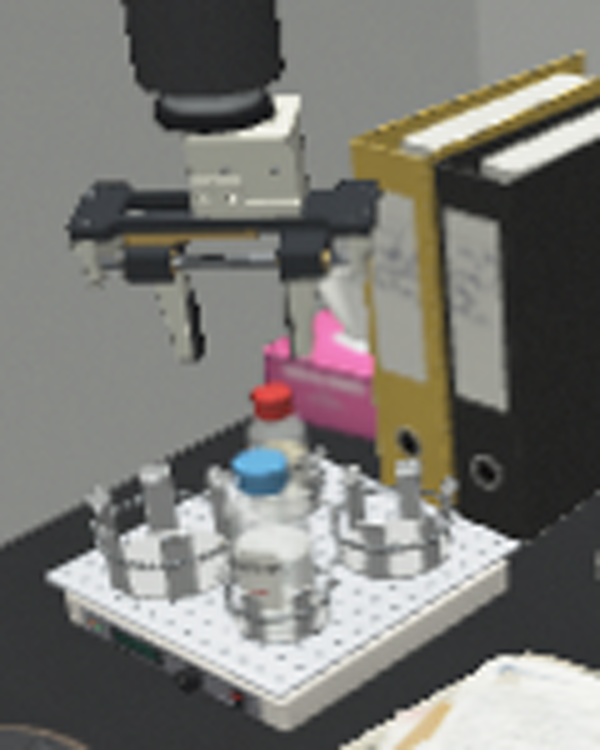

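Blue is seated upright. Next is amber, keeping the same jaw angle.

```bash
python3 -m handwheel '[0,1.5,-2.6,0, 0,4,-6.9,0, 0,7,-12.1,0, 0,10,-17.3,0, 0,13,-22.5,0, 0,16,-27.6,0, 0,18.7,-32.3,0, 0,21,-36.3,0, 0.4,22.5,-38.9,0, 0.7,23,-39.7,0]' 6.2 40
python3 - <<'E'
from h import *
plan(.493,-.1995,.151)
c=cam("side"); crop(c,"a1.png",280,100,440,280,4)
s,R=tool();p=np.array([.493,-.1995,.17]); print((proj(c,[p,p+R[:,2]*.028,p-R[:,2]*.028])-[280,100]+.5)*4)
E
```

```text
time_s: 27.95
tcp_pos: [0.4931, -0.2008, 0.2583]
eef_rot: [101.0, 90.0, -131.1]
contact_force: [0.3, 0.6, -0.3]
gripper_width: 0.0621
t 27.95 tcp [ 0.4931 -0.2008  0.2583] tilt 0.01 jaw 127.8 w 0.0621 F [ 0.3  0.6 -0.3] j [ -1.   6. -14.   0. -70. -51.]
shift cm [10.73 -0.07  0.1 ] turn 0
[[287.85393992 358.78563158]
 [252.02735122 359.56374307]
 [323.54403286 358.01339015]]
```

View pics/a1.png

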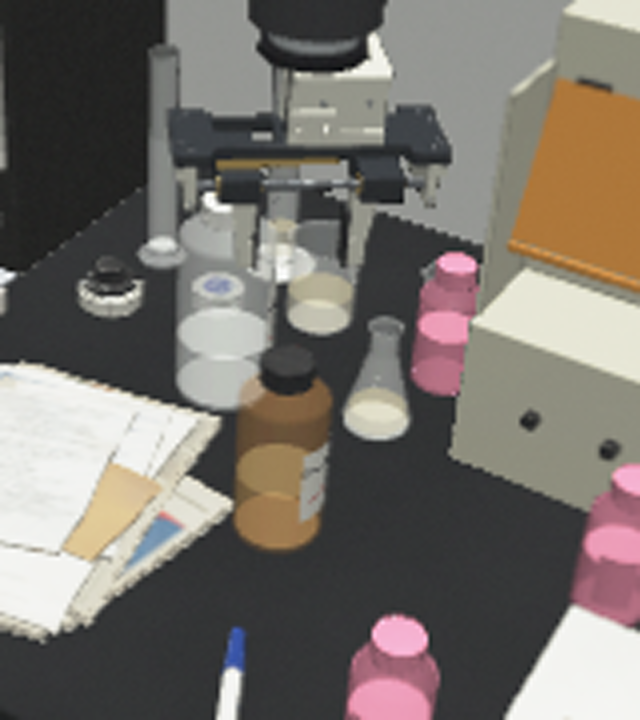

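```bash
python3 -m handwheel '[1,0,0,0, 3,0,0.05,0, 5,-0.05,0.05,0, 7,-0.05,0.05,0, 8.5,-0.05,0.05,0, 9.6,-0.05,0.05,0, 10.3,-0.05,0.05,0, 10.7,-0.05,0.05,0, 10.7,-0.05,0.05,0, 10.7,-0.05,0.05,0]'
python3 - <<'E'
from h import *
plan(.493,-.1995,.151)
c=cam("side"); crop(c,"a2.png",280,100,440,280,4)
E
```

```text
time_s: 29.25
tcp_pos: [0.4935, -0.1986, 0.1517]
eef_rot: [-137.8, 90.0, -9.8]
contact_force: [-0.3, -0.7, 0.4]
gripper_width: 0.0618
t 29.25 tcp [ 0.4935 -0.1986  0.1517] tilt 0.05 jaw 128.0 w 0.0618 F [-0.3 -0.7  0.4] j [ -1.  11. -23.   0. -56. -51.]
shift cm [ 0.07  0.1  -0.04] turn 0
```

View pics/a2.png

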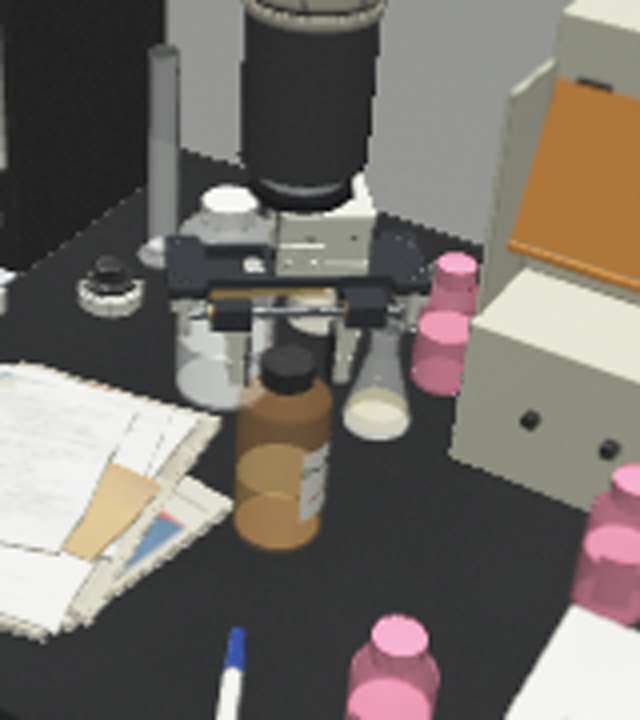

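The black cap at (290,370) is centred between the fingers. I'll grip and lift.

```bash
python3 -m handwheel '[0,0.05,0,0, 0,0.05,0,0, 0,0.05,0,0, 0,0.05,0,0, 0,0.05,0,0, 0,0.05,0,0, -0.3,0,0,0, -1,0,0,0, -2.5,0,0,0, -5,0,0,0]' 3 45
python3 - <<'E'
from h import *
plan(.5,.0,.33)
c=cam("side"); crop(c,"a3.png",280,60,440,280,3)
E
```

```text
time_s: 30.55
tcp_pos: [0.4927, -0.1984, 0.2018]
eef_rot: [44.4, 89.9, 172.4]
contact_force: [0.3, -1.0, -5.3]
gripper_width: 0.0426
t 30.55 tcp [ 0.4927 -0.1984  0.2018] tilt 0.09 jaw 128.0 w 0.0426 F [ 0.3 -1.  -5.3] j [ -1.   8. -19.  -0. -63. -51.]
shift cm [-12.82 -12.77  15.2 ] turn 0
```

View pics/a3.png

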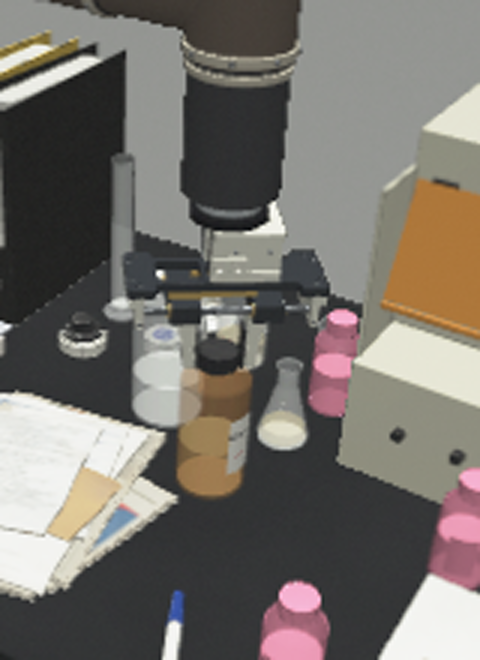

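```bash
python3 - <<'E'
from h import *
plan(.51,.05,.30)
plan(.5487,.252,.29)
E
python3 -m handwheel '[-1.5,0,0,0, -4,-0.5,0.6,0, -6.5,-2,2.4,0, -8.5,-4,4.7,0, -9.5,-6.5,7.7,0, -9.8,-9,10.6,0, -9.8,-11.5,13.6,0, -9.8,-13.5,16,0, -9.8,-14.9,17.7,0, -9.8,-15.6,18.5,0]'
python3 - <<'E'
from h import *
plan(.5487,.252,.28)
E
```

```text
t 30.6 tcp [ 0.4947 -0.1991  0.206 ] tilt 0.26 jaw 128.0 w 0.0431 F [ 2.  -0.7  0.6] j [ -1.   8. -19.   0. -63. -51.]
shift cm [ -9.43 -16.56  18.65] turn 0
t 30.6 tcp [ 0.4947 -0.1991  0.206 ] tilt 0.26 jaw 128.0 w 0.0431 F [ 2.  -0.7  0.6] j [ -1.   8. -19.   0. -63. -51.]
shift cm [ -8.44 -32.05  32.18] turn 0
time_s: 31.85
tcp_pos: [0.5021, 0.0444, 0.2993]
eef_rot: [40.6, 90.0, 168.6]
contact_force: [-0.5, -0.6, -4.2]
gripper_width: 0.0428
t 31.85 tcp [0.5021 0.0444 0.2993] tilt 0.03 jaw 128.0 w 0.0428 F [-0.5 -0.6 -4.2] j [ 27.   2. -14.  -0. -75. -79.]
shift cm [  1.93 -16.47  13.48] turn 0
```

```bash
python3 -m handwheel '[0,-1,0.8,0, 0,-2.8,2.3,0, 0,-5,4.1,0, 0,-7.4,6.1,0, 0,-9.8,8,0, 0.3,-12,9.8,0, 0.8,-14,11.5,0, 1.4,-15.4,12.6,0, 1.9,-16.2,13.3,0, 1.9,-16.5,13.5,0]'
python3 - <<'E'
from h import *
plan(.5487,.252,.244)
E
```

```text
time_s: 33.1
tcp_pos: [0.5492, 0.2514, 0.2795]
eef_rot: [91.9, 89.9, -140.1]
contact_force: [-0.4, -0.9, -5.0]
gripper_width: 0.043
t 33.1 tcp [0.5492 0.2514 0.2795] tilt 0.09 jaw 128.0 w 0.043 F [-0.4 -0.9 -5. ] j [ 43.  12.  -4.  -0. -74. -95.]
shift cm [ 3.55 -0.    0.08] turn 0
```

```bash
python3 -m handwheel '[0.5,0,0,0, 1,0,0.05,0, 1.5,0,0.05,0, 2,0,0.05,0, 2.4,0,0.05,0, 2.7,0,0.05,0, 2.9,0,0.05,0, 3,0,0.05,0, 3,0,0.05,0, 3,0,0.05,0]'
python3 z.py a4 .5485 .2526 .1517 .076 .053
```

```text
time_s: 34.35
tcp_pos: [0.5492, 0.2517, 0.2504]
eef_rot: [-102.0, 90.0, 26.0]
contact_force: [-0.1, 0.9, -4.8]
gripper_width: 0.0431
t 34.35 tcp [0.5492 0.2517 0.2504] tilt 0.01 jaw 128.0 w 0.0431 F [-0.1  0.9 -4.8] j [ 43.  13.  -7.   0. -70. -95.]
shift cm [ 4.37 -0.    0.11] turn 0
```

View pics/a4_side.png

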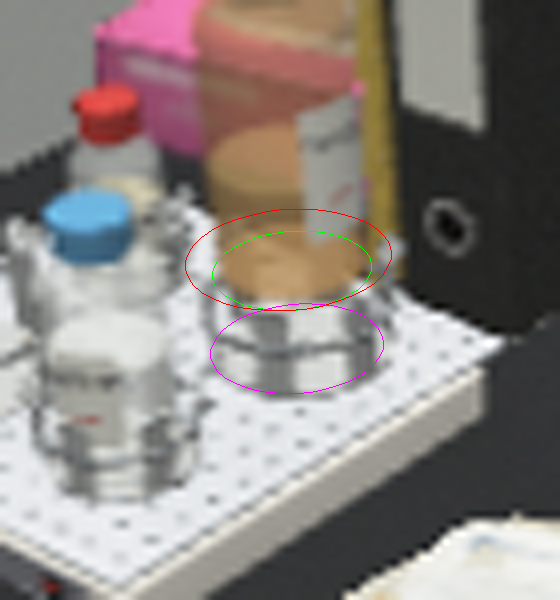

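View pics/a4_top.png

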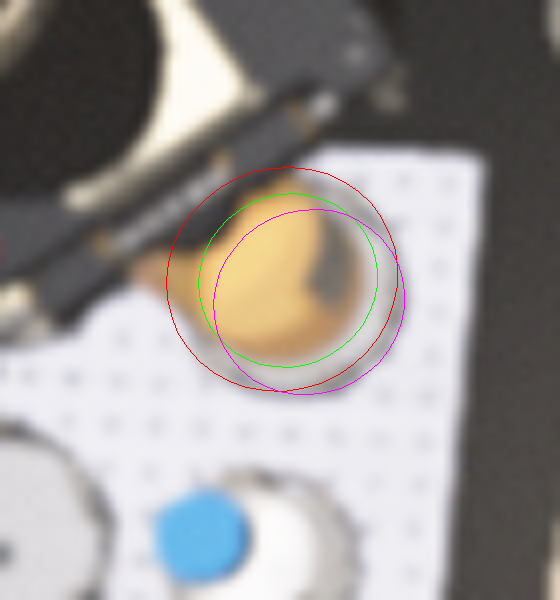

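```bash
python3 -m handwheel '[0,0,-0.1,0, 0.1,0,-0.2,0, 0.4,0,-0.2,0, 0.7,0,-0.2,0, 1,0,-0.2,0, 1.3,0,-0.2,0, 1.6,0,-0.2,0, 1.8,0,-0.2,0, 2,0,-0.2,0, 2,0,-0.2,0]'
python3 z.py a5 .5485 .2526 .1517 .076 .053
```

```text
time_s: 35.7
tcp_pos: [0.5503, 0.25, 0.2301]
eef_rot: [90.6, 90.0, -141.4]
contact_force: [-0.1, -0.3, -3.5]
gripper_width: 0.0428
t 35.7 tcp [0.5503 0.25   0.2301] tilt 0.02 jaw 128.0 w 0.0428 F [-0.1 -0.3 -3.5] j [ 43.  14.  -8.  -0. -68. -95.]
shift cm [ 2.34 -0.02  0.31] turn 0
```

View pics/a5_side.png

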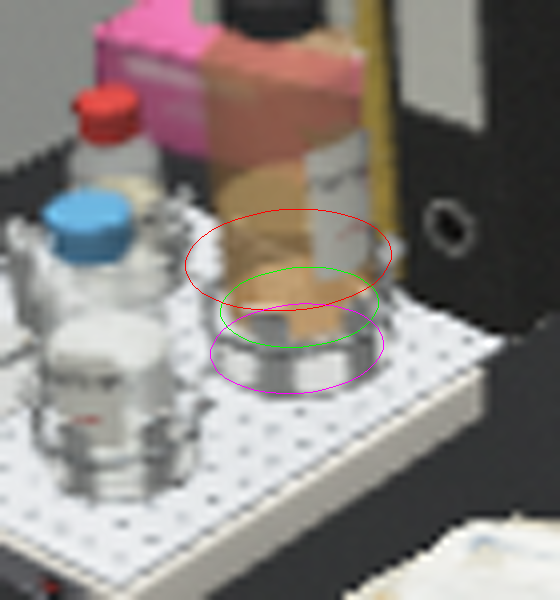

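View pics/a5_top.png

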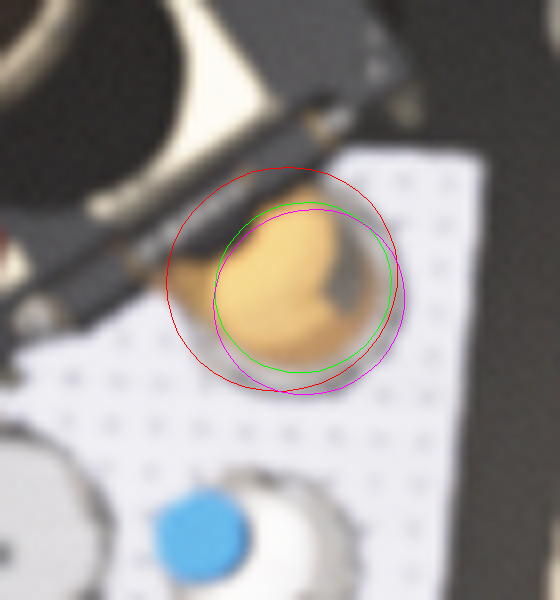

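```bash
python3 -m handwheel '[0.3,0,0,0, 0.6,0,0,0, 0.9,0,0,0, 1.2,0,0,0, 1.5,0,0,0, 1.75,0,0,0, 1.95,0,0,0, 2.1,0,0,0, 2.2,0,0,0, 2.2,0,0,0]'
python3 -c "
from h import *
plan(.5485,.2526,.2067)"
```

```text
time_s: 37.05
tcp_pos: [0.5503, 0.2501, 0.2082]
eef_rot: [118.1, 90.0, -113.9]
contact_force: [-0.0, 0.7, -4.4]
gripper_width: 0.0429
t 37.05 tcp [0.5503 0.2501 0.2082] tilt 0.01 jaw 128.0 w 0.0429 F [-0.   0.7 -4.4] j [ 43.  15. -10.   0. -65. -95.]
shift cm [ 0.15 -0.01  0.31] turn 0
```

```bash
python3 -m handwheel '[0.05,0,0,0, 0.1,0,0,0, 0.15,0,0,0, 0.2,0,0,0, 0.23,0,0,0, 0.25,0,0,0, 0.27,0,0,0, 0.27,0,0,0, 0.27,0,0,0, 0.27,0,0,0]'
```

```text
time_s: 38.3
tcp_pos: [0.5507, 0.2503, 0.2065]
eef_rot: [-102.2, 89.9, 25.8]
contact_force: [-2.3, 0.5, 5.3]
gripper_width: 0.0428
```

Contact at the expected height. Release and retreat.

```bash
python3 -m handwheel '[-0.07,0,0,0, -0.07,0,0,0, -0.07,0,0,0, -0.07,0,0,0, -0.07,0,0,0, -0.07,0,0,0, -1,0,0,0, -3,0,0,0, -5.5,0,0,0, -8.5,0,0,0]' 6.4 45
python3 - <<'E'
from h import *
plan(.636,-.0505,.27,110)
c=cam("side"); crop(c,"a6.png",180,60,300,210,5)
E
```

```text
time_s: 39.55
tcp_pos: [0.5502, 0.25, 0.2918]
eef_rot: [114.5, 90.0, -117.5]
contact_force: [-0.0, 0.1, 0.5]
gripper_width: 0.0641
t 39.55 tcp [0.5502 0.25   0.2918] tilt 0.01 jaw 128.0 w 0.0641 F [-0.   0.1  0.5] j [ 43.  12.  -3.   0. -75. -95.]
shift cm [  2.18  11.72 -28.96] turn 18.0
```

View pics/a6.png

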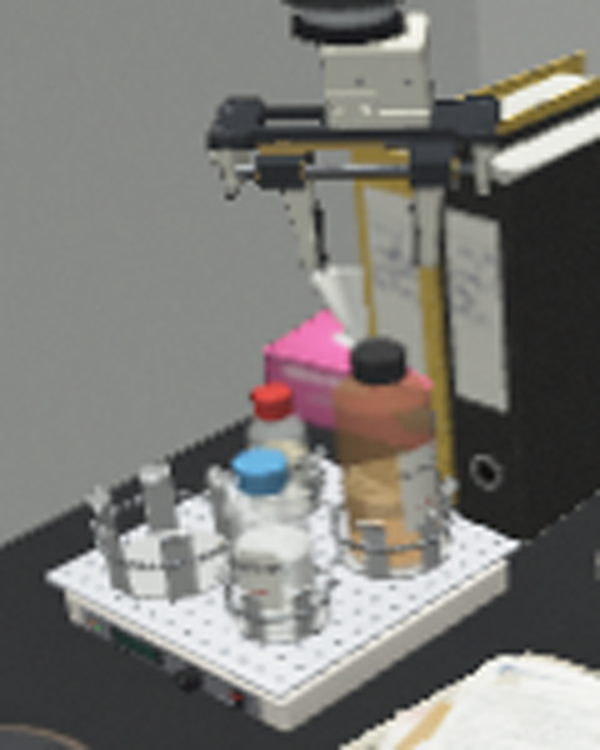

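```bash
python3 -m handwheel '[0,0.6,-1.5,0, 0,2,-5,0, 0,3.6,-9,0, 0,5.2,-13,0, 0,6.8,-17,0, 0,8.4,-21,0, 0.5,9.8,-24.4,0, 1.2,11,-27.2,0, 2,11.6,-28.7,0, 2.2,11.7,-29,0]' 7 50
python3 - <<'E'
from h import *
plan(.636,-.0505,.182)
t=cam("top");c=cam("side"); crop(c,"w1.png",260,60,420,220,4); crop(t,"w1t.png",250,120,360,220,6)
s,R=tool();p=np.array([.636,-.0505,.2]); print((proj(c,[p])-[260,60]+.5)*4,(proj(t,[p])-[250,120]+.5)*6)
E
```

```text
time_s: 40.85
tcp_pos: [0.636, -0.0516, 0.2673]
eef_rot: [56.8, 89.9, -175.4]
contact_force: [0.6, -0.2, 0.9]
gripper_width: 0.0702
t 40.85 tcp [ 0.636  -0.0516  0.2673] tilt 0.12 jaw 127.9 w 0.0702 F [ 0.6 -0.2  0.9] j [ 13.  16.  -1.  -0. -74. -65.]
shift cm [ 8.53 -0.08  0.08] turn 0
[[307.09881841 358.87512355]] [[356.33386526 280.06410147]]
```

View pics/w1.png

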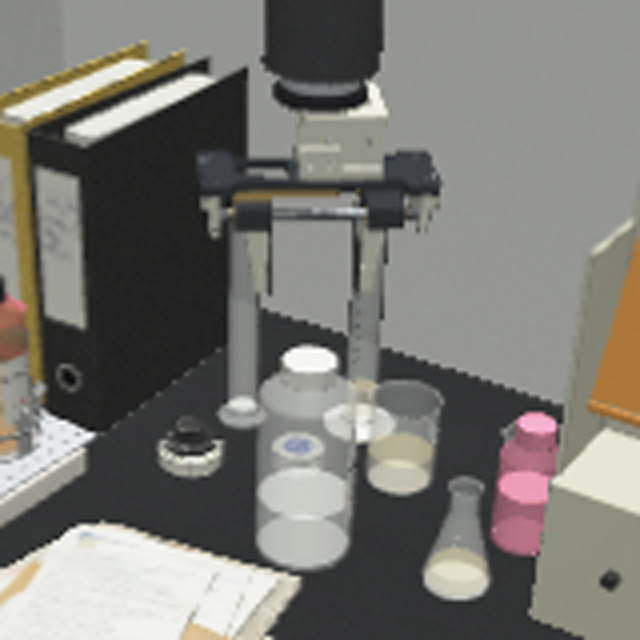

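View pics/w1t.png

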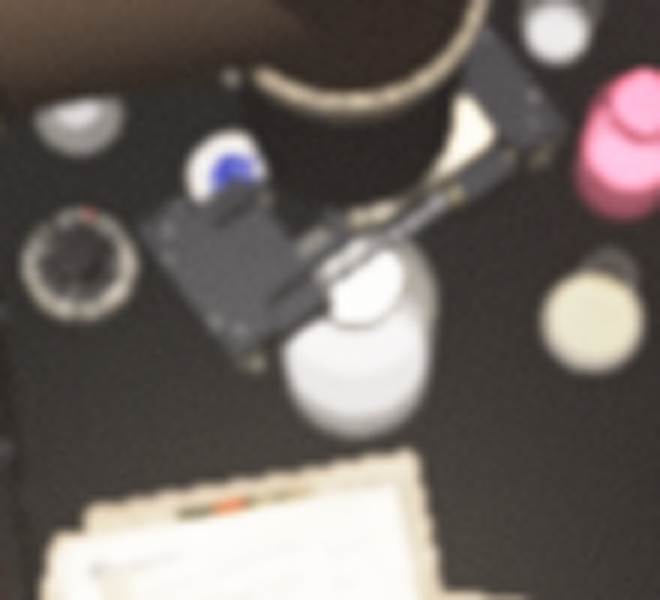

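```bash
python3 -m handwheel '[0.7,0,0,0, 2,0,0,0, 3.4,0,0,0, 4.8,0,0,0, 6,0,0,0, 7,0,0,0, 7.7,0,0,0, 8.2,0,0,0, 8.4,0,0,0, 8.4,0,0,0]'
python3 - <<'E'
from h import *
plan(.637,-.0515,.182)
c=cam("side"); crop(c,"w2.png",290,80,400,220,5)
E
```

```text
time_s: 42.2
tcp_pos: [0.6366, -0.0505, 0.1847]
eef_rot: [-127.3, 90.0, 0.7]
contact_force: [-0.2, 0.3, -0.7]
gripper_width: 0.0702
t 42.2 tcp [ 0.6366 -0.0505  0.1847] tilt 0.01 jaw 128.0 w 0.0702 F [-0.2  0.3 -0.7] j [ 13.  19.  -8.   0. -64. -65.]
shift cm [ 0.27  0.03 -0.1 ] turn 0
```

View pics/w2.png

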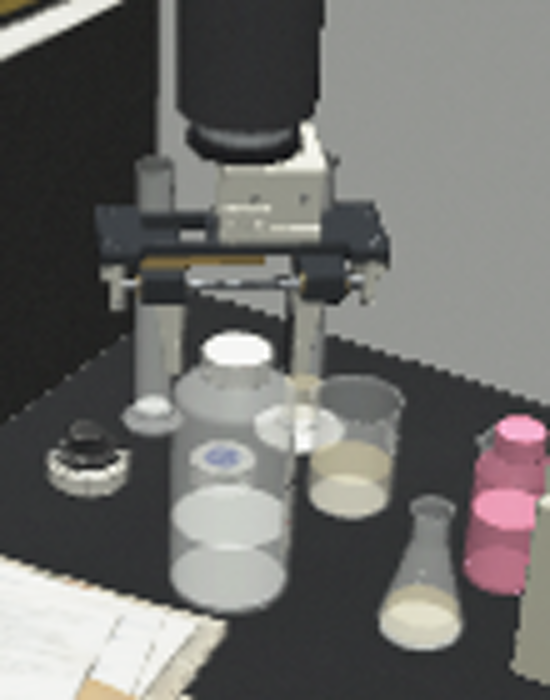

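The white cap at (238,350) lies between the fingers. Lower 2 mm, grip and lift.

```bash
python3 -m handwheel '[0.2,0,-0.05,0, 0.2,0,-0.05,0, 0.2,0,-0.05,0, 0.2,0,-0.05,0, 0.2,0,-0.05,0, 0.2,0,-0.05,0, 0.2,0,-0.05,0, -0.2,0,-0.05,0, -1,0,-0.05,0, -2.2,0,-0.05,0]' 3.8 55
python3 - <<'E'
from h import *
plan(.53,.1,.35)
c=cam("side"); crop(c,"w3.png",290,60,400,220,4)
E
```

```text
time_s: 43.5
tcp_pos: [0.6365, -0.0508, 0.2068]
eef_rot: [53.8, 89.9, -178.3]
contact_force: [0.7, 0.1, -3.8]
gripper_width: 0.0492
t 43.5 tcp [ 0.6365 -0.0508  0.2068] tilt 0.07 jaw 128.0 w 0.0492 F [ 0.7  0.1 -3.8] j [ 13.  18.  -6.  -0. -66. -65.]
shift cm [-14.31  -0.87  18.45] turn 0
```

View pics/w3.png

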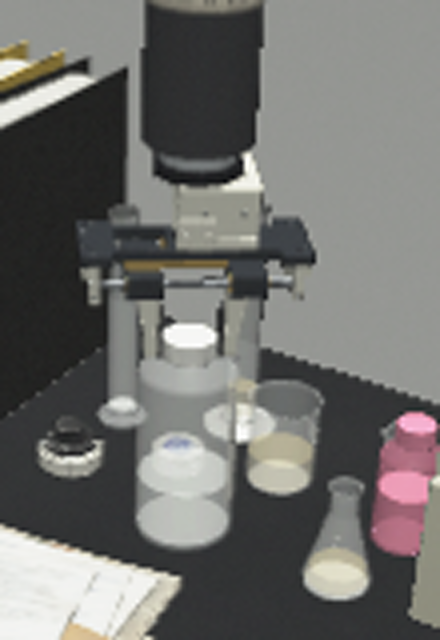

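```bash
python3 -m handwheel '[-2,0,0,0, -5,0,0.5,0, -8,0,2,0, -11,-0.2,4,0, -14,-0.4,6.5,0, -17,-0.5,9,0, -19.5,-0.6,12,0, -21,-0.8,15,0, -21.3,-0.9,17.5,0, -21.3,-0.9,18.5,0]'
python3 - <<'E'
from h import *
plan(.434,.3755,.42)
c=cam("side"); crop(c,"w4.png",150,0,400,220,3)
E
```

```text
time_s: 44.8
tcp_pos: [0.5293, 0.1014, 0.4207]
eef_rot: [-89.4, 89.9, 38.6]
contact_force: [-0.8, 0.0, -3.8]
gripper_width: 0.0489
t 44.8 tcp [0.5293 0.1014 0.4207] tilt 0.11 jaw 128.0 w 0.0489 F [-0.8  0.  -3.8] j [ 32.   4.   4.  -0. -90. -84.]
shift cm [ 0.08 -9.38 27.46] turn 0
```

View pics/w4.png

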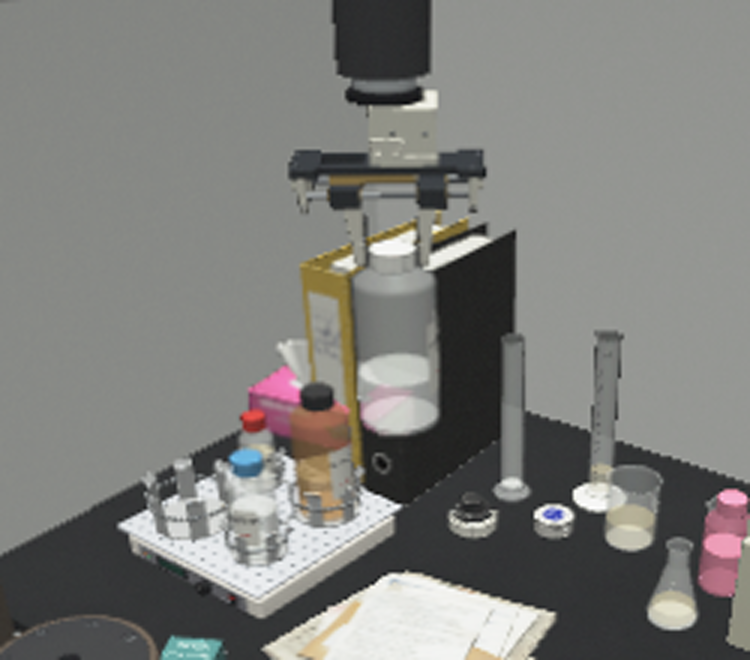

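```bash
python3 -m handwheel '[-1,-0.4,1,0, -2,-1,3,0, -2,-2.1,6.2,0, -2,-3.3,9.6,0, -2,-4.5,13.1,0, -2,-5.7,16.6,0, -2,-6.9,20.1,0, -1.5,-8,23.4,0, -0.5,-8.9,26,0, 0,-9.4,27.5,0]'
python3 - <<'E'
from h import *
plan(.434,.3755,.305)
E
```

```text
time_s: 46.1
tcp_pos: [0.4348, 0.3763, 0.4189]
eef_rot: [110.5, 89.9, -121.6]
contact_force: [0.3, -0.1, -4.1]
gripper_width: 0.0489
t 46.1 tcp [0.4348 0.3763 0.4189] tilt 0.08 jaw 128.0 w 0.0489 F [ 0.3 -0.1 -4.1] j [  60.    8.    8.   -0.  -90. -112.]
shift cm [11.39  0.1  -0.  ] turn 0
```

```bash
python3 -m handwheel '[0.8,0,0,0, 2.2,0,0,0, 3.8,0.05,0,0, 5.5,0.05,0,0, 7.2,0.05,0,0, 8.7,0.05,0,0, 10,0.05,0,0, 11,0.05,0,0, 11.6,0.05,0,0, 11.6,0.05,0,0]'
python3 z.py w5 .433 .3765 .1827 .09 .059
```

```text
time_s: 47.35
tcp_pos: [0.4346, 0.3747, 0.3033]
eef_rot: [118.0, 90.0, -114.0]
contact_force: [0.1, -0.2, -3.0]
gripper_width: 0.0492
t 47.35 tcp [0.4346 0.3747 0.3033] tilt 0.02 jaw 128.0 w 0.0492 F [ 0.1 -0.2 -3. ] j [  60.    9.   -5.    0.  -76. -112.]
shift cm [6.56 0.02 0.24] turn 0
```

View pics/w5_side.png

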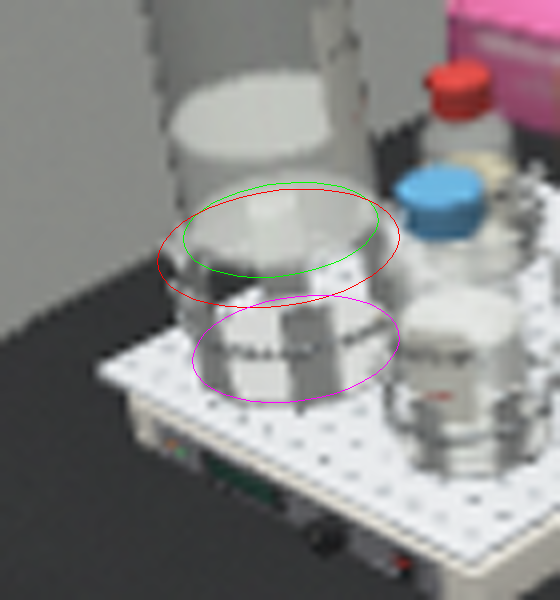

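View pics/w5_top.png

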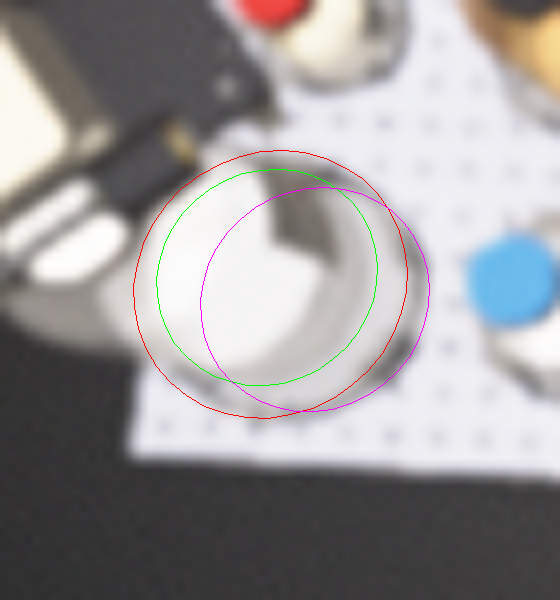

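```bash
python3 -m handwheel '[0.2,0,0.05,0, 0.5,0,0.1,0, 0.8,0,0.1,0, 1.1,0,0.1,0, 1.4,0,0.1,0, 1.7,0,0.1,0, 2,0,0.1,0, 2.3,0,0.1,0, 2.5,0,0.1,0, 2.5,0,0.1,0]'
python3 z.py w6 .433 .3765 .1827 .09 .059
```

```text
time_s: 48.7
tcp_pos: [0.434, 0.3755, 0.2784]
eef_rot: [103.5, 90.0, -128.6]
contact_force: [-0.3, 0.3, -4.7]
gripper_width: 0.049
t 48.7 tcp [0.434  0.3755 0.2784] tilt 0.01 jaw 128.0 w 0.049 F [-0.3  0.3 -4.7] j [  60.    9.   -8.   -0.  -73. -112.]
shift cm [4.07 0.02 0.14] turn 0
```

View pics/w6_side.png

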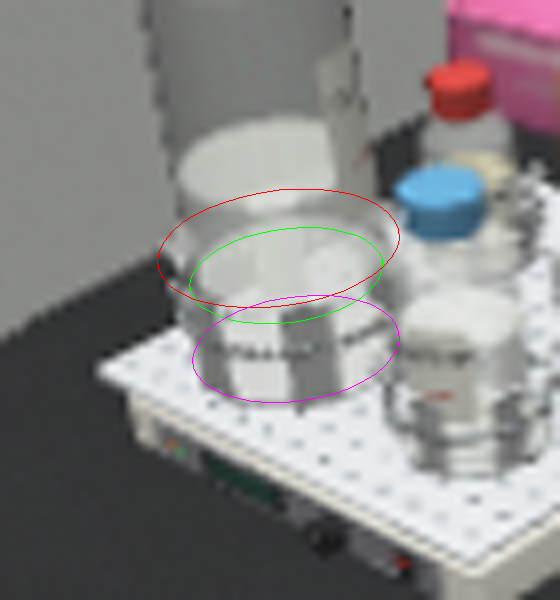

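View pics/w6_top.png

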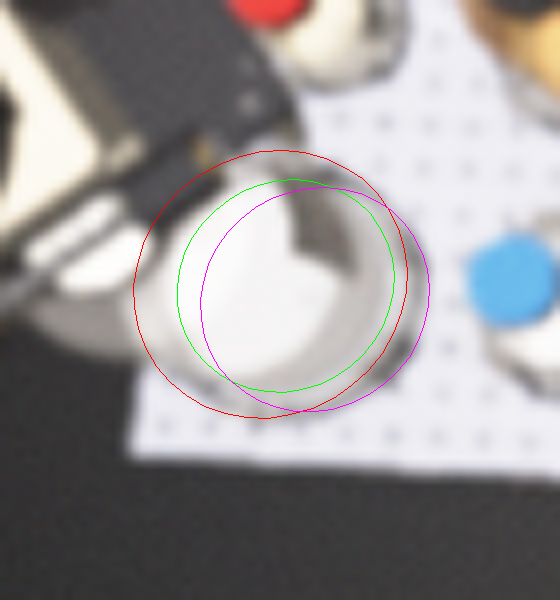

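```bash
python3 -m handwheel '[0.4,0,0,0, 0.9,0,0,0, 1.4,0,0,0, 1.9,0,0,0, 2.4,0,0,0, 2.8,0,0,0, 3.2,0,0,0, 3.5,0,0,0, 3.7,0,0,0, 3.8,0,0,0]'
python3 z.py w7 .433 .3765 .1827 .09 .059
```

```text
time_s: 50.05
tcp_pos: [0.434, 0.3756, 0.2405]
eef_rot: [-107.3, 90.0, 20.6]
contact_force: [1.1, -0.5, -4.2]
gripper_width: 0.0492
t 50.05 tcp [0.434  0.3756 0.2405] tilt 0.0 jaw 128.0 w 0.0492 F [ 1.1 -0.5 -4.2] j [  60.   11.  -11.    0.  -68. -112.]
shift cm [0.28 0.03 0.14] turn 0
```

View pics/w7_side.png

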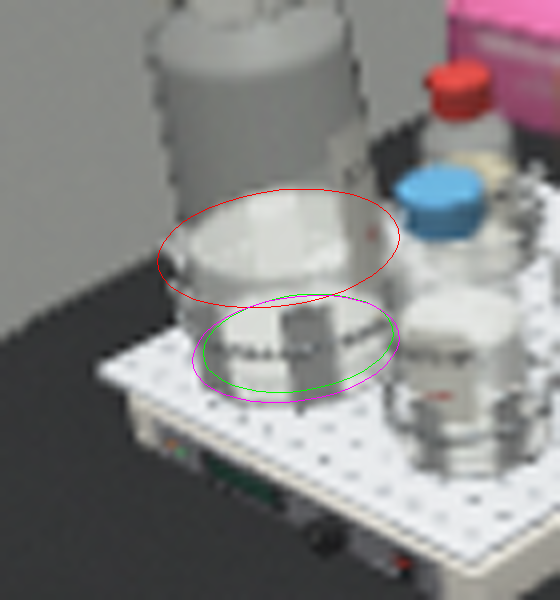

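```bash
python3 -m handwheel '[0.06,0,0,0, 0.12,0,0,0, 0.18,0,0,0, 0.24,0,0,0, 0.28,0,0,0, 0.32,0,0,0, 0.35,0,0,0, 0.35,0,0,0, 0.35,0,0,0, 0.35,0,0,0]'
```

```text
time_s: 51.4
tcp_pos: [0.4343, 0.3757, 0.2376]
eef_rot: [-91.7, 89.9, 36.3]
contact_force: [0.4, -0.6, 3.5]
gripper_width: 0.0493
```

Contact at .2376 m, against .2377 m expected. Release.

```bash
python3 -m handwheel '[-0.07,0,0,0, -0.07,0,0,0, -0.07,0,0,0, -0.07,0,0,0, -0.07,0,0,0, -0.07,0,0,0, -0.6,0,0,0, -2,0,0,0, -4,0,0,0, -7,0,0,0]' 7 55
python3 - <<'E'
from h import *
plan(.5,0,.33)
c=cam("side"); crop(c,"w8.png",160,30,310,220,4)
E
```

```text
time_s: 52.65
tcp_pos: [0.4339, 0.3754, 0.3082]
eef_rot: [114.0, 90.0, -118.1]
contact_force: [0.7, 0.3, 0.1]
gripper_width: 0.0699
t 52.65 tcp [0.4339 0.3754 0.3082] tilt 0.03 jaw 128.0 w 0.0699 F [0.7 0.3 0.1] j [  60.    9.   -5.    0.  -77. -112.]
shift cm [ -2.16  17.88 -33.66] turn 0
```

View pics/w8.png

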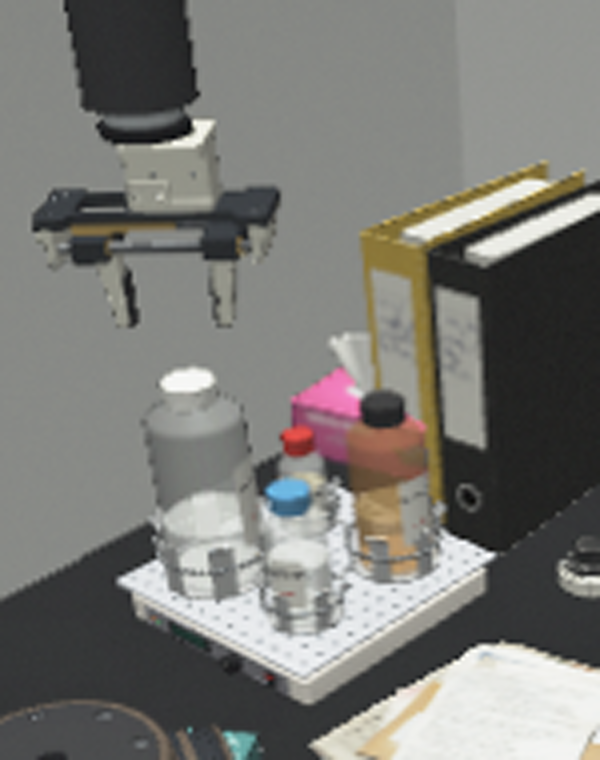

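All four are standing. I'll move the arm clear and check from the top camera.

```bash
python3 -m handwheel '[-2,0,0,0, -4,1,-2,0, -4,3,-5.6,0, -4,5,-9.4,0, -4,7.2,-13.5,0, -4,9.4,-17.7,0, -4,11.6,-21.8,0, -4,13.8,-26,0, -4,15.8,-29.8,0, -4,17.5,-33,0]'
python3 -m handwheel '[0,1,-2,0, 0,3,-5,0, 0,5,-9,0, 0,7,-13,0, 0,8,-15,0, 0,9,-17,0, 0,9,-18,0, 0,9,-18,0, 0,9,-18,0, 0,9,-18,0]'
python3 - <<'E'
from h import *
t=cam("top");s=cam("side"); cv2.imwrite("pics/ft.png",t["image"][:,:,::-1]); cv2.imwrite("pics/fs.png",s["image"][:,:,::-1])
st={"46":(.5526,.371,.1,.016,.023),"60":(.4303,.2555,.13,.019,.03),"76":(.5503,.2502,.17,.0215,.038),"90":(.434,.3756,.2,.025,.045)}
for c,n,b,k in((t,"fto",(130,130,270,270),5),(s,"fso",(180,80,310,220),5)):
  u0,v0,u1,v1=b; im=cv2.resize(c["image"][v0:v1,u0:u1,::-1],None,fx=k,fy=k,interpolation=cv2.INTER_CUBIC)
  for x,y,h,r,R in st.values():
    for q in(circ(x,y,.055+h,r),circ(x,y,.055,R)): cv2.polylines(im,[np.round((proj(c,q)-[u0,v0]+.5)*k).astype(np.int32)],True,(0,255,0),1)
  cv2.imwrite(f"pics/{n}.png",im)
E
```

```text
time_s: 53.95
tcp_pos: [0.4992, 0.0061, 0.3483]
eef_rot: [-116.3, 89.9, 11.7]
contact_force: [0.3, 0.8, 0.5]
gripper_width: 0.0696
time_s: 55.2
tcp_pos: [0.5388, -0.1889, 0.3474]
eef_rot: [-122.9, 90.0, 5.1]
contact_force: [-0.5, 0.4, -0.3]
gripper_width: 0.07
```

View pics/fto.png

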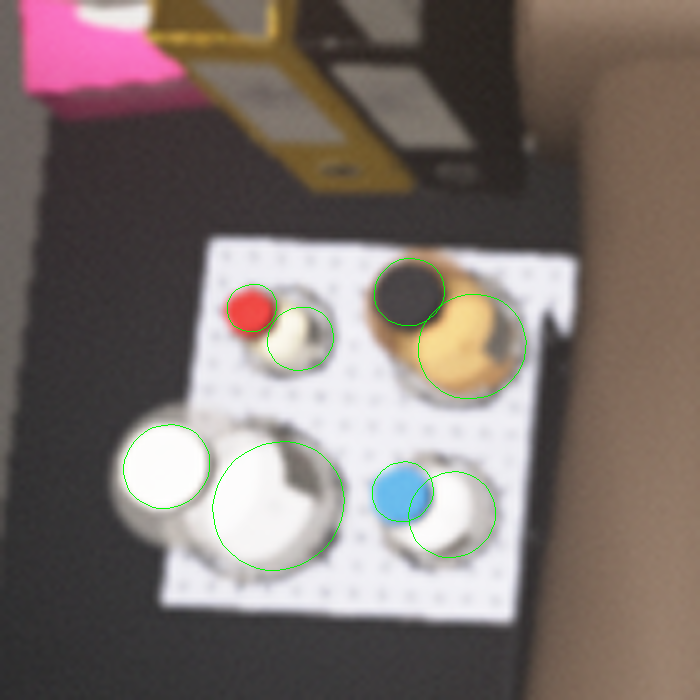

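View pics/fso.png

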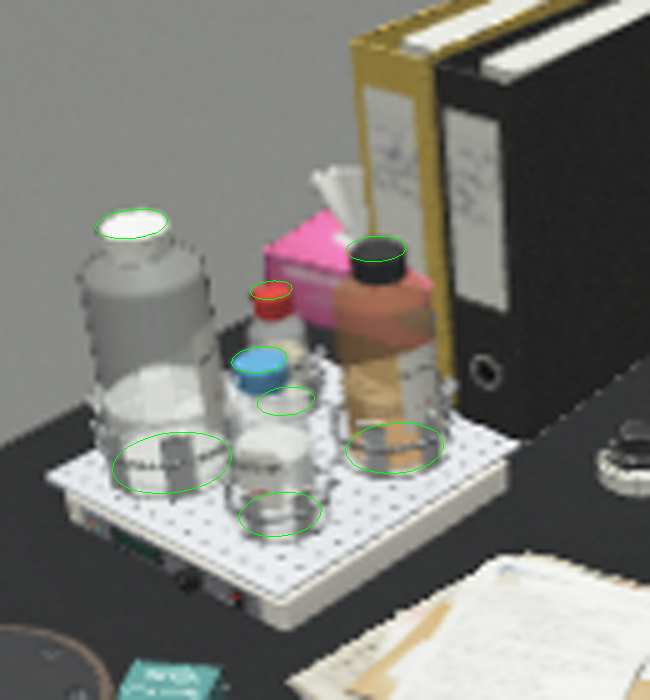

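View pics/fs.png

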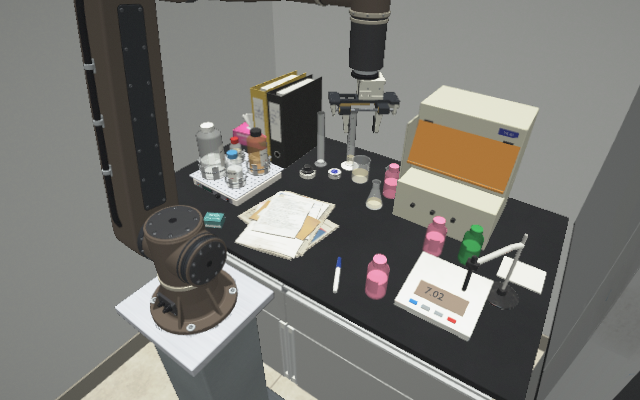

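In the top and side overlays, the projected seated caps match all four bottles, so they are upright and fully down. The timer at (307,172) and the flask at (374,195) are where they were. I'll hand the job in.

```bash
python3 -c "
from plant import workorder, sensors
print(workorder.close_job()); print(sensors.get_state()['time_s'])"
```

```text
the job is handed in; nothing more can be done
None
the job is handed in; nothing more can be done
```

All four bottles (red, blue, black-capped amber, white) are standing in their own clamps, and I handed the job in at about 55 s of the 109 s allowed. I took each one by its cap, carried it upright, lowered it until it touched the base, and let go.

- **Seating:** Base contact came within about 1 mm of the height worked out for each bottle, with about 3 to 8 N of extra downward load on the last millimetres. Side forces stayed around 2 N or less.
- **Final pictures:** After moving the arm clear, the caps in both camera views lined up with their projected seated positions, so all four are upright and fully down. The timer, flask and look-alike bottles appear where they started; I judged that by eye and did not measure it.
- **One disagreement:** The two cameras placed the shaker about 1–3 mm apart. I corrected part of that while lowering, and no bottle caught on a prong.

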